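Tug-test the bending jig's studs and replace the bad ones

ROBOT

A 7-joint arm with a two-finger parallel gripper is mounted at the origin on the work surface. World frame = base frame: x ahead of the robot, y to its left, z up, the work surface at z = 0. Lengths are in m, angles in rad, forces in N, time in s.
With the tool pointing down it reaches from about 0.35 to 0.9 m from the base axis. Payload 8.1 kg.
Tool frame: the origin (TCP) lies midway between the tips of the shut fingers; the grasp point (between the pads) lies 19 mm behind it (arm.pinch_z is the distance from the TCP to the grasp point, in m); z points along the fingers, y is the direction in which the jaws open and shut (so a half turn about z gives the same grasp; the last joint's range is limited). The gripper opens to 92 mm and grips with 3 to 60 N. Pads are 19 mm wide; open, the fingers measure 130 mm over their backs; the gripper's body (75 mm by 190 mm) begins 47 mm behind the grasp point.
Start: joints at [-1.239, 0.434, 0.025, 1.573, -0.012, 1.134, -0.075], TCP at [0.263, 0.567, 0.227] pointing down, gripper open.
Joint ranges: [-2.62, 2.62], [-0.44, 2.09], [-1.27, 1.32], [0.08, 2.57], [-1.32, 4.46], [0.12, 2], [-2.74, 2.74]. Speed limits (rad/s): [2.22, 2.22, 3.01, 3.01, 3.14, 3.14, 3.14].

INTERFACE

Orientations are given as a rotation vector (axis times angle).
In Python, from cell import arm, eyes gives the robot as it stands.
- The arm moves only by the tool apply_moves, never from a script. Its argument "targets" is one flat list of numbers, 5 for each row, row after row: the closure, from 0 (fully open) to 1 (shut), then the shift along the tool's x, y, z each as a share of 40 cm, from -1 to 1, then the turn about the tool's z as a share of pi/2 rad, from -1 to 1. A call has 1 to 20 rows; each row shifts and turns the commanded pose from where the row before left it, along the tool's axes as they then stand; what a row does not reach is not made up. A row lasts 1/8 s, in which the tool goes at most 62.5 mm and 10.7 degrees, less where a joint would pass 70% of its speed; a pose out of reach is approached as far as the arm can. A call with a number of a shift or a turn outside -1 to 1 is refused whole. A call with a gripper value outside its range is refused whole. The fingers move at their own pace and stop on an object; "grip_force" is the grip in N (left out, the last holds). Time passes only in rows, so rows that do not move let the fingers close. It gives the time, the measured TCP pose, the force and the opening at its end, in the units of the state.
- arm.observe(): the state, without advancing time (a new reading comes with each control period).
- eyes.get_image(name): name is "side" or "top" or "wrist"; returns the picture (480x640x3 uint8, red, green, blue); there is no depth.
- eyes.camera_params(name): a dict with "camera_matrix" (3x3 intrinsics, pixels), "xyz" and "attitude" of the camera in the world; the wrist camera has in their place "hand_eye" (4x4, takes a point from camera to tool coordinates, whose origin is the TCP and whose axes are the flange's). Camera axes: x right, y down, z forward; pixel columns grow to the right and rows downward; lengths in m; the calibration is good to about 2 mm. A picture is of the moment at which its call begins: read the wrist's pose just before it. camera_params takes no time and is no camera call.
- arm.sign_off(): hands the job in, once; it reports no verdict.
The state is a dict: "clock": time; "joints": joint angles; "dq": joint speeds; "joint_efforts": joint torques, N m; "position": TCP position; "ee_rot": TCP orientation; "force": force on the tool from outside, world axes, zero at the start; "ft_torque": the same for the moment, N m; "width": opening from 0.0 (shut) to 1.0 (fully open).
Only numpy, scipy, OpenCV 4.12 (cv2) and the standard library are available. Lean on these libraries where they do the work, as an engineer would, in place of code of your own. Each camera call takes 0.05 s, during which the arm holds its last target.

TASK

Check the bending jig: tug every stud standing in it straight up with about 14 N, never more than 20 N; one that its collet holds creeps up a few millimetres and is left standing drawn up like that, one that just lifts out is worn and goes into the scrap tin. Fill every empty hole of the jig, including those of the worn studs, with a spare from the wooden block, with its flange resting flat on the plate. Leave the can and the drift punch by the jig where they are.

Things in the scene. Friction and masses are not known exactly. Their poses are not given: they have to be found in the camera images.
- jig: The bending jig: dark steel plate 180 (x) by 260 (y) by 30 mm thick, fixed flat on the bench, yaw up to 15 degrees. Origin at the centre of its underside. Six round through holes 20 mm across, chamfered, at x = -40, +40 and y = -80, 0, +80 mm in its frame. A seated stud's flange lies on the plate and its shank's middle is 55 mm above the plate's underside.
- block: The spares block: pale wood 190 mm (x) by 125 mm (y) by 30 mm, fixed, to the left or right of the jig. Origin at the centre of its underside. Six 22 mm holes at x = -65, 0, +65 and y = -32.5, +32.5 mm; spares stand in four or five of them, flange on the block.
- tin: The scrap tin: loose open square metal tray 150 by 150 mm, 55 mm high, walls and floor 4 mm, 0.5 kg, on the other side of the jig from the block. Origin at the centre of its underside, z up.
- stud_a_mid (a point): Round steel stud, 120 g (varies): stub 16 mm across, 20 mm long; flange 30 mm across, 5 mm thick; round shank 18 mm across, 40 mm tall on top. Point: middle of the shank on its axis, 20 mm above the flange, 20 mm below the top, 45 mm above the foot; z along the axis to the top. Stands in a jig hole at the start, or absent; held or loose, as stud_b tells.
- stud_b_mid (a point): As stud_a. Which studs are held by a sprung collet under the jig, and which are worn and loose, varies; they look alike. A held one stays put up to 9 N of pull, then creeps up 1 mm per 0.7 N more (7 mm at 14 N, 15 mm at 20 N), never comes out, and when let go stays where drawn to, up to 9 mm. A loose one resists with its weight only.
- stud_c_mid (a point): As stud_a: in a jig hole at the start, or absent; held or loose.
- stud_d_mid (a point): As stud_a: in a jig hole at the start, or absent; held or loose.
- stud_e_mid (a point): As stud_a: in a jig hole at the start, or absent; held or loose.
- stud_f_mid (a point): As stud_a: in a jig hole at the start, or absent; held or loose.
- spare_1_mid (a point): A spare: the same stud as stud_a. Same point. Stands loose in a hole of the block at the start, or absent; sits loosely in the jig's holes too.
- spare_2_mid (a point): As spare_1.
- spare_3_mid (a point): As spare_1.
- spare_4_mid (a point): As spare_1.
- spare_5_mid (a point): As spare_1.
- can_mid (a point): Bystander, to be left alone: a closed metal can standing on the bench beyond the jig, 66 mm across and 80 mm tall. The point is at its middle.
- drift_mid (a point): Bystander, to be left alone: a drift punch lying on the bench beyond the jig, 105 mm long, 18 mm thick. The point is at its middle.
- jig_hole0 (a point): Centre of the mouth of the jig's hole at x = -40, y = -80 mm in the jig's frame, level with the plate's top (30 mm up).
- jig_hole1 (a point): Centre of the mouth of the jig's hole at x = -40, y = 0 mm in the jig's frame, level with the plate's top (30 mm up).
- jig_hole2 (a point): Centre of the mouth of the jig's hole at x = -40, y = 80 mm in the jig's frame, level with the plate's top (30 mm up).
- jig_hole3 (a point): Centre of the mouth of the jig's hole at x = 40, y = -80 mm in the jig's frame, level with the plate's top (30 mm up).
- jig_hole4 (a point): Centre of the mouth of the jig's hole at x = 40, y = 0 mm in the jig's frame, level with the plate's top (30 mm up).
- jig_hole5 (a point): Centre of the mouth of the jig's hole at x = 40, y = 80 mm in the jig's frame, level with the plate's top (30 mm up).

How it is judged:
By the outcome, as a careful person would: the job done as asked, in the order asked, and still so for the second after the job is handed in, with the robot touching nothing.
Of spare_1, spare_2, spare_3, spare_4, spare_5 only 4 to 5 are there at a start; the rules pass over those that are not, and their reading is None.
Of stud_a, stud_c, stud_f only 1 to 3 are there at a start; the rules pass over those that are not, and their reading is None.
At some moment in a run one of tin may be knocked a few centimetres aside while the robot is not near it.
Once in a run the grip may slacken for a moment while it holds something.
It also fails if it takes over 210 s, if anything falls off the work surface, if the arm or the gripper's body presses on something with over 40 N, if the wrist force passes 120 N, or if a joint passes its speed limit or range.

## Working session

There is one attempt and no reset: what is moved stays moved. The work goes in short steps, Python scripts to look and compute and a tool call to move; the robot and the scene stay as the last step left them, time stands still between calls to the robot, and variables do not carry over. Pictures are saved under pics/ and viewed, and the job is handed in when it is done.

Besides the shell and the picture viewer there is one more tool, called by a JSON object that holds its "api" and its "payload". apply_moves: Moves the arm, as the interface text tells. Its arguments: {"type":"object","properties":{"targets":{"type":"array"},"grip_force":{"type":"number"}},"required":["targets"]}

```bash
ls; mkdir -p pics; python3 - <<'E'
from cell import arm, eyes
import cv2
print(arm.observe())
for n in ("top","side","wrist"):
    im=eyes.get_image(n); cv2.imwrite(f"pics/{n}0.png",im[:,:,::-1])
    print(n,eyes.camera_params(n))
E
```

```text
pics
{'clock': 0.0, 'joints': array([-1.23859548,  0.4351892 ,  0.02494987,  1.57408335, -0.0115779 ,
        1.13400877, -0.07509108]), 'dq': array([0.00029982, 0.0008562 , 0.00146003, 0.00114218, 0.0005489 ,
       0.00131526, 0.00022223]), 'joint_efforts': array([ 3.01713726e-05, -6.67847013e+01,  9.84614566e-01, -3.14449596e+01,
       -6.06654561e-02,  4.26384062e-02,  1.62957213e-04]), 'position': array([0.26310084, 0.56636407, 0.22597102]), 'ee_rot': array([-6.77622831e-01, -3.06745219e+00,  2.40787774e-03]), 'force': array([ 0.30765332,  0.60000249, -0.3678883 ]), 'ft_torque': array([-0.00443323,  0.00818889, -0.01917584]), 'width': 1.0019326397564994}
top {'camera_matrix': array([[448.30123125,   0.        , 310.05859273],
       [  0.        , 448.30123125, 240.55654249],
       [  0.        ,   0.        ,   1.        ]]), 'xyz': array([ 0.42319527, -0.00135208,  1.03854774]), 'attitude': array([-2.16024199,  2.13010563, -0.10871705])}
side {'camera_matrix': array([[570.68847357,   0.        , 319.24472729],
       [  0.        , 570.68847357, 241.35365501],
       [  0.        ,   0.        ,   1.        ]]), 'xyz': array([-0.08686947,  0.61688032,  0.75418107]), 'attitude': array([-1.05323003,  2.32780953, -1.14927886])}
wrist {'camera_matrix': array([[351.45591541,   0.        , 323.54138702],
       [  0.        , 351.45591541, 238.84243907],
       [  0.        ,   0.        ,   1.        ]]), 'hand_eye': array([[ 7.00023862e-04, -9.59859040e-01, -2.80481965e-01,
         7.67375572e-02],
       [ 9.99999754e-01,  6.85413320e-04,  1.50182624e-04,
         2.68089579e-04],
       [ 4.80919252e-05, -2.80482001e-01,  9.59859284e-01,
        -1.57808079e-01],
       [ 0.00000000e+00,  0.00000000e+00,  0.00000000e+00,
         1.00000000e+00]])}
```

View pics/top0.png

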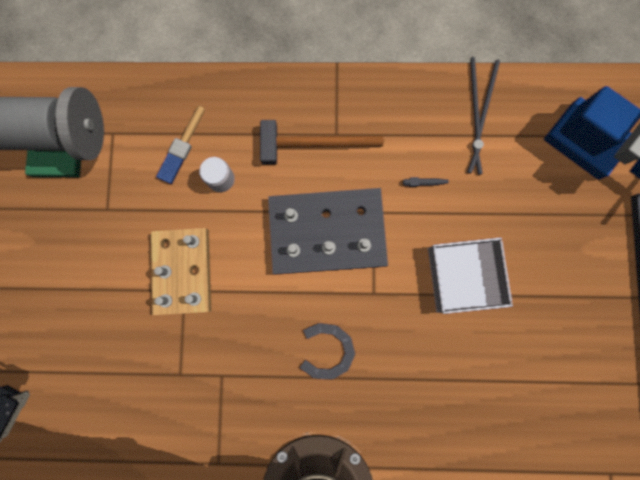

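View pics/side0.png

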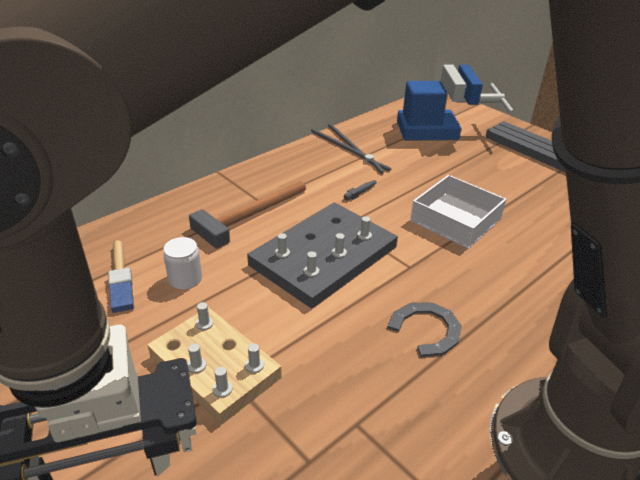

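View pics/wrist0.png

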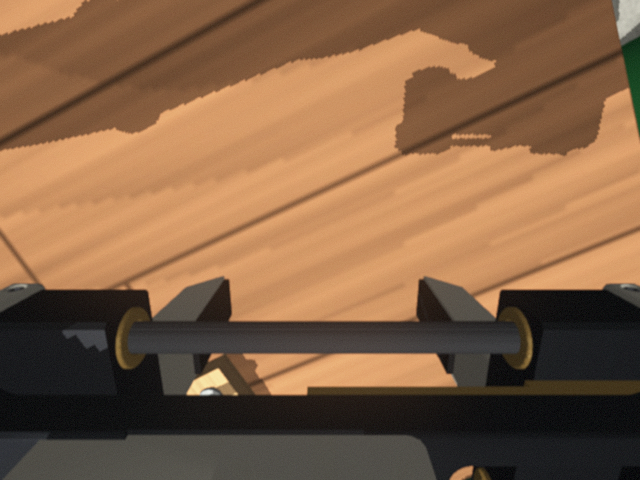

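```bash
cat > h.py <<'E'
import numpy as np, cv2
from scipy.spatial.transform import Rotation as R
from cell import arm, eyes
def cam(n, st=None):
    p=eyes.camera_params(n); K=p["camera_matrix"]
    if n=="wrist":
        st=st or arm.observe(); T=np.eye(4); T[:3,:3]=R.from_rotvec(st["ee_rot"]).as_matrix(); T[:3,3]=st["position"]
        M=T@p["hand_eye"]; return K,M[:3,:3],M[:3,3]
    return K,R.from_rotvec(p["attitude"]).as_matrix(),np.array(p["xyz"])
def ray(c,uv,z):
    K,Rm,t=c; d=Rm@np.linalg.solve(K,[uv[0],uv[1],1.]); return t+d*(z-t[2])/d[2]
def proj(c,P):
    K,Rm,t=c; q=K@(Rm.T@(np.asarray(P)-t)); return q[:2]/q[2]
E
python3 - <<'E'
from h import *
c=cam("top"); im=cv2.imread("pics/top0.png")
print(c[1].round(3))
hsv=cv2.cvtColor(im,cv2.COLOR_BGR2HSV)
# jig
roi=np.zeros(im.shape[:2],np.uint8); roi[180:285,255:400]=1
m=((hsv[...,2]<110)&(hsv[...,1]<90)).astype(np.uint8)*roi
m=cv2.morphologyEx(m,cv2.MORPH_CLOSE,np.ones((15,15)))
m=cv2.morphologyEx(m,cv2.MORPH_OPEN,np.ones((5,5)))
k=max(cv2.findContours(m,0,1)[0],key=cv2.contourArea)
b=cv2.boxPoints(cv2.minAreaRect(k)); print("jig px",b.round(1).tolist())
W=np.array([ray(c,p,0.03) for p in b]); print(W.round(4), "edges",[np.linalg.norm(W[i]-W[(i+1)%4]).round(4) for i in range(4)], W.mean(0))
for i in range(4): d=W[(i+1)%4]-W[i]; print(np.degrees(np.arctan2(d[1],d[0])).round(2))
big=cv2.resize(im[180:320,140:400],None,fx=3,fy=3,interpolation=cv2.INTER_CUBIC); cv2.imwrite("pics/crop.png",big)
big=cv2.resize(im[180:290,260:400],None,fx=5.5,fy=5.5,interpolation=cv2.INTER_CUBIC)[:600]; cv2.imwrite("pics/crop2.png",big)
E
```

```text
[[ 0.016 -0.992  0.125]
 [-1.    -0.012  0.025]
 [-0.023 -0.125 -0.992]]
jig px [[266.8999938964844, 195.8000030517578], [381.29998779296875, 188.1999969482422], [386.5, 266.1000061035156], [272.1000061035156, 273.70001220703125]]
[[ 0.6528  0.1251  0.03  ]
 [ 0.6734 -0.1374  0.03  ]
 [ 0.4947 -0.1482  0.03  ]
 [ 0.4739  0.1084  0.03  ]] edges [np.float64(0.2633), np.float64(0.179), np.float64(0.2575), np.float64(0.1797)] [ 0.5736919  -0.01302199  0.03      ]
-85.53
-176.53
94.62
5.32
```

View pics/crop.png

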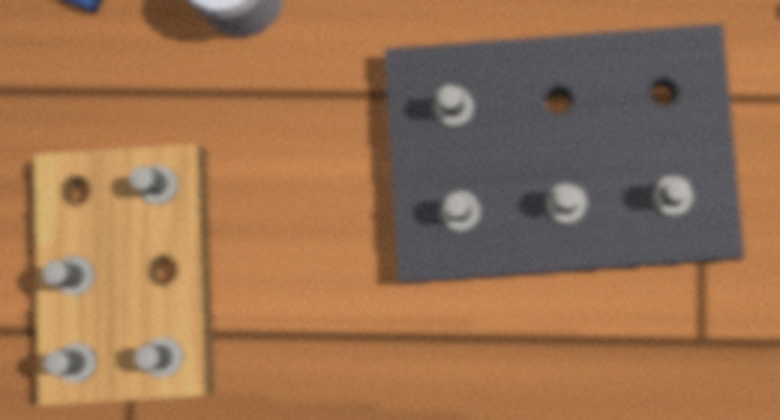

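```bash
cat > fit.py <<'E'
from h import *
from scipy.optimize import least_squares
def fit2(L,Wd):
    L=np.array(L);Wd=np.array(Wd)
    def f(p): return ((R.from_euler('z',p[2]).as_matrix()[:2,:2]@L.T).T+p[:2]-Wd).ravel()
    s=least_squares(f,[*Wd.mean(0),0]); return s.x,f(s.x).reshape(-1,2)
E
python3 - <<'E'
from fit import *
c=cam("top")
o=lambda x,y:np.array([140+ (x+.5)/3-.5,180+(y+.5)/3-.5])
# jig: local coords, crop px, z
D=[((40,80),(454,104),.035),((40,0),(559,99),.03),((40,-80),(664,92),.03),((-40,80),(461,211),.035),((-40,0),(567,203),.035),((-40,-80),(674,196),.035)]
W=[ray(c,o(*p),z)[:2] for _,p,z in D]
s,r=fit2([np.array(l)/1e3 for l,_,_ in D],W); print("jig",s.round(4),np.degrees(s[2]),(r*1e3).round(1).tolist())
# block: long axis along world x (image vertical); try local x -> world x
D=[((65,32.5),(76,190),.03),((65,-32.5),(158,184),.035),((0,32.5),(74,276),.035),((0,-32.5),(162,270),.03),((-65,32.5),(78,363),.035),((-65,-32.5),(163,357),.035)]
W=[ray(c,o(*p),z)[:2] for _,p,z in D]
s,r=fit2([np.array(l)/1e3 for l,_,_ in D],W); print("blk",s.round(4),np.degrees(s[2]),(r*1e3).round(1).tolist())
print(np.round(W,4).tolist())
E
```

```text
jig [ 0.5748 -0.0148  0.0813] 4.656988100203472 [[-1.0, -0.2], [-0.2, -0.3], [-0.0, -0.3], [0.8, 0.3], [0.2, 0.0], [0.4, 0.4]]
blk [0.4778 0.3185 0.0802] 4.592909121402891 [[-0.5, 0.7], [-0.1, -0.0], [0.4, -0.6], [-0.2, -0.5], [0.3, 0.9], [0.1, -0.4]]
[[0.5405, 0.3554], [0.5452, 0.2914], [0.4748, 0.3515], [0.4805, 0.2866], [0.4101, 0.3448], [0.4155, 0.2813]]
```

```bash
cat >> h.py <<'E'
J=np.array([0.5748,-0.0148]); JY=0.0813; B=np.array([0.4778,0.3185]); BY=0.0802
rot=lambda a:np.array([[np.cos(a),-np.sin(a)],[np.sin(a),np.cos(a)]])
JH=[J+rot(JY)@np.array([x,y])/1e3 for x in(-40,40) for y in(-80,0,80)]
BH=[B+rot(BY)@np.array([x,y])/1e3 for x in(-65,0,65) for y in(-32.5,32.5)]
def st():
    s=arm.observe(); Rm=R.from_rotvec(s["ee_rot"]).as_matrix()
    print("t",round(s["clock"],2),"p",s["position"].round(4),"yawx",np.degrees(np.arctan2(Rm[1,0],Rm[0,0])).round(2),"tilt",np.degrees(np.arccos(-Rm[2,2])).round(2),"F",s["force"].round(2),"w",round(s["width"]*92,1),"j",s["joints"].round(2)); return s,Rm
def plan(P,yaw=None):
    s,Rm=st(); d=Rm.T@(np.asarray(P)-s["position"])
    n=max(1,int(np.ceil(np.linalg.norm(d)/0.055)))
    print("to",np.round(P,4),"total share",(d/.4).round(4),"rows",n,"each",(d/.4/n).round(4))
    if yaw is not None:
        a=np.arctan2(Rm[1,0],Rm[0,0]); dy=(yaw-a+np.pi)%(2*np.pi)-np.pi
        t=-dy/(np.pi/2); m=max(1,int(np.ceil(abs(dy)/np.radians(9)))); print("turn total",t.round(4),"rows",m,"each",(t/m).round(4))
E
python3 - <<'E'
from h import *
print("JH",np.round(JH,4).tolist());print("BH",np.round(BH,4).tolist())
plan([*JH[5],0.2],JY+np.pi/2)
c=cam("top"); print("can",ray(c,(214,170),.08),"drift",ray(c,(425,182),.01))
for p in [(431,245),(502,238),(511,305),(440,313)]: print("tin",ray(c,p,.055))
E
```

```text
JH [[0.5414, -0.0978], [0.5349, -0.018], [0.5284, 0.0617], [0.6212, -0.0913], [0.6147, -0.0116], [0.6082, 0.0682]]
BH [[0.4156, 0.2809], [0.4104, 0.3457], [0.4804, 0.2861], [0.4752, 0.3509], [0.5452, 0.2913], [0.54, 0.3561]]
t 0.15 p [0.2632 0.5665 0.2261] yawx 155.08 tilt 0.07 F [-0.12 -0.84  0.51] w 92.0 j [-1.24  0.44  0.02  1.57 -0.01  1.13 -0.08]
to [0.6082 0.0682 0.2   ] total share [-1.3071 -0.7663  0.0664] rows 12 each [-0.1089 -0.0639  0.0055]
turn total 0.6714 rows 7 each 0.0959
can [0.69848888 0.23771393 0.08      ] drift [ 0.69410397 -0.24197642  0.01      ]
tin [ 0.54060646 -0.24221488  0.055     ]
tin [ 0.55803488 -0.39714317  0.055     ]
tin [ 0.41287552 -0.4108399   0.055     ]
tin [ 0.39339979 -0.25881042  0.055     ]
```

{"api": "apply_moves", "payload": {"targets": [0.6,0,0,0,0.096,0.6,0,0,0,0.096,0.6,0,0,0,0.096,0.6,0,0,0,0.096,0.6,0,0,0,0.096,0.6,0,0,0,0.096,0.6,0,0,0,0.096,0.6,0,0,0,0], "grip_force": 40}}

```text
clock: 1.15
position: [0.2631, 0.5667, 0.2264]
ee_rot: [2.129, 2.31, -0.001]
force: [-0.4, 0.3, 0.7]
width: 0.4
```

```bash
python3 -c "
from h import *
plan([*JH[5],0.2],JY+np.pi/2)"
```

```text
t 1.15 p [0.2631 0.5667 0.2264] yawx 94.67 tilt 0.04 F [-0.35  0.34  0.66] w 36.8 j [-1.4   0.44  0.26  1.59 -0.12  1.13 -1.03]
to [0.6082 0.0682 0.2   ] total share [-1.3124  0.7584  0.0669] rows 12 each [-0.1094  0.0632  0.0056]
turn total 0.0001 rows 1 each 0.0001
```

{"api": "apply_moves", "payload": {"targets": [0.6,-0.109,0.063,0,0,0.6,-0.109,0.063,0,0,0.6,-0.109,0.063,0,0,0.6,-0.109,0.063,0,0,0.6,-0.109,0.063,0,0,0.6,-0.109,0.063,0,0,0.6,-0.109,0.063,0,0,0.6,-0.109,0.063,0,0,0.6,-0.109,0.063,0,0,0.6,-0.109,0.063,0,0,0.6,-0.109,0.063,0.03,0,0.6,-0.109,0.063,0.03,0,0.6,0,0,0,0,0.6,0,0,0,0]}}

```text
clock: 2.9
position: [0.6064, 0.0699, 0.2025]
ee_rot: [-2.127, -2.31, 0.0]
force: [0.0, 0.3, -0.6]
width: 0.399
```

```bash
python3 -c "
from h import *
plan([*JH[5],0.2],JY+np.pi/2)
c=cam('wrist'); im=eyes.get_image('wrist')[:,:,::-1].copy()
cv2.imwrite('pics/w1.png',im)
for i,h in enumerate(JH): print(i,proj(c,[*h,.035]).round(0),proj(c,[*h,.075]).round(0))
"
```

```text
t 2.9 p [0.6064 0.0699 0.2025] yawx 94.72 tilt 0.05 F [ 0.01  0.25 -0.56] w 36.7 j [-0.5   0.45  0.44  1.67 -0.21  1.07  0.08]
to [0.6082 0.0682 0.2   ] total share [-0.0047  0.004   0.0061] rows 1 each [-0.0047  0.004   0.0061]
turn total 0.0007 rows 1 each 0.0007
0 [251. 366.] [243. 392.]
1 [247. 299.] [238. 318.]
2 [242. 222.] [231. 233.]
3 [326. 366.] [326. 392.]
4 [326. 299.] [326. 318.]
5 [326. 222.] [326. 233.]
```

View pics/w1.png

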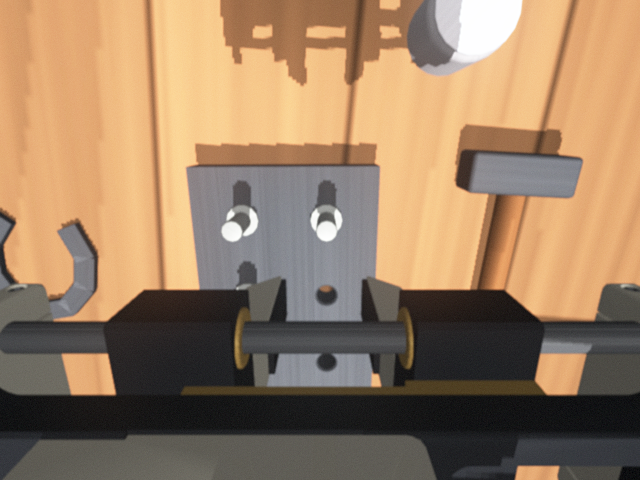

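```bash
python3 -c "
from h import *
im=cv2.imread('pics/w1.png'); c=cam('wrist')
g=cv2.cvtColor(im,cv2.COLOR_BGR2GRAY)
big=cv2.resize(im[180:390,190:390],None,fx=4,fy=4,interpolation=cv2.INTER_CUBIC)[:600,:800]
for i,h in enumerate(JH):
  for z,col in ((.03,(0,255,255)),(.035,(0,0,255)),(.075,(255,0,0))):
    u=(proj(c,[*h,z])-[190,180])*4+1.5
    cv2.drawMarker(big,(int(u[0]),int(u[1])),col,0,12,1)
cv2.imwrite('pics/w1c.png',big)
"
```

```text
(no output)
```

View pics/w1c.png

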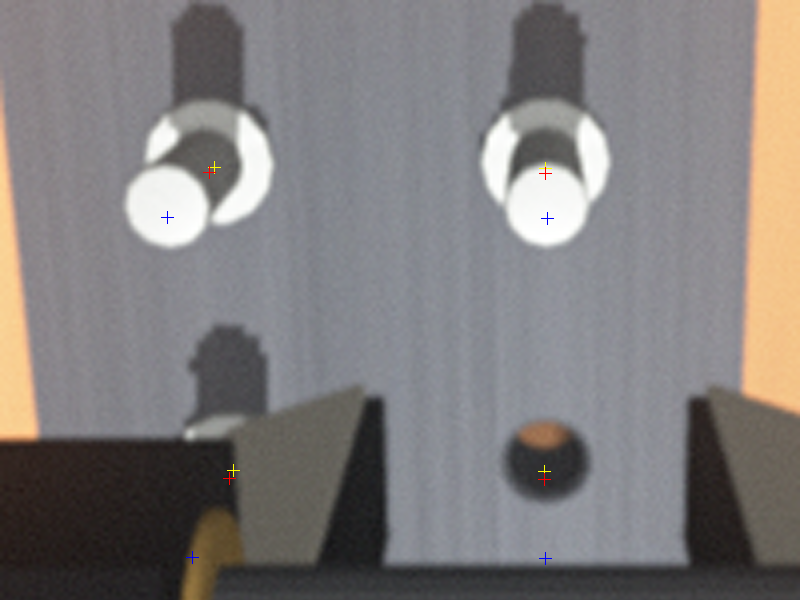

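```bash
python3 -c "
from h import *
im=cv2.imread('pics/side0.png'); c=cam('side')
def dr(x0,y0,w,h,f,H,n):
  big=cv2.resize(im[y0:y0+h,x0:x0+w],None,fx=f,fy=f,interpolation=cv2.INTER_CUBIC)
  for hh in H:
    for z,col in ((.03,(0,255,255)),(.035,(0,0,255)),(.075,(255,0,0))):
      u=(proj(c,[*hh,z])-[x0,y0])*f+f/2-.5
      cv2.drawMarker(big,(int(u[0]),int(u[1])),col,0,12,1)
  cv2.imwrite(n,big)
dr(240,195,160,110,5,JH,'pics/s0c.png'); dr(140,290,150,120,5,BH,'pics/s0b.png')
"
```

```text
(no output)
```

View pics/s0c.png

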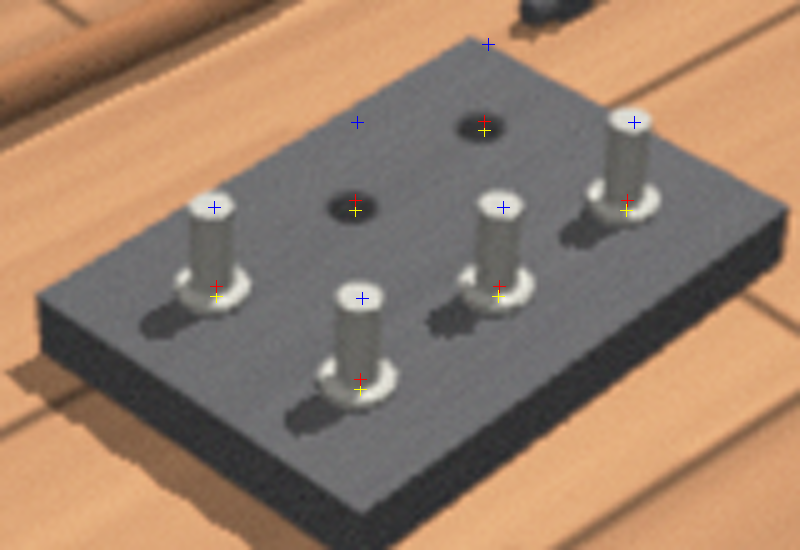

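View pics/s0b.png

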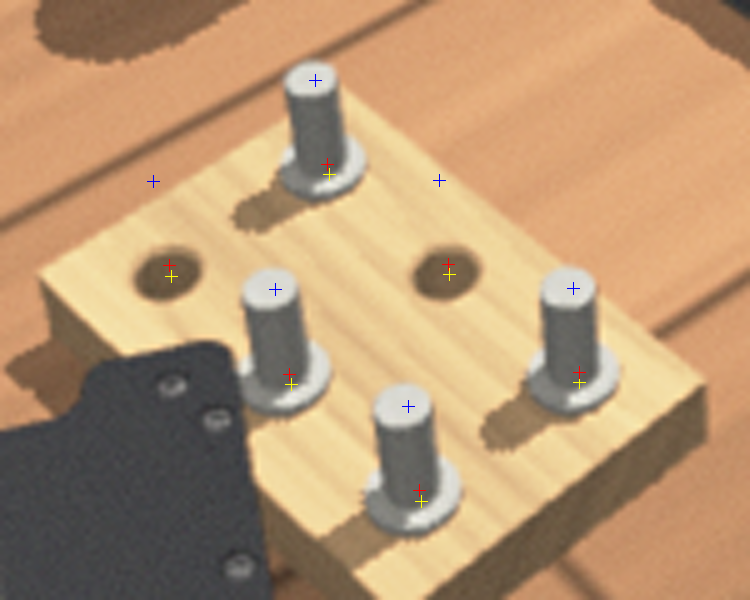

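```bash
sed -i 's/J=np.array(\[0.5748,-0.0148\])/J=np.array([0.5748,-0.0138])/; s/B=np.array(\[0.4778,0.3185\])/B=np.array([0.4778,0.3195])/' h.py; python3 -c "
from h import *
plan([*JH[5],0.044])"
```

```text
t 2.95 p [0.6063 0.0708 0.2026] yawx 94.78 tilt 0.05 F [-0.49  0.59  0.06] w 36.8 j [-0.51  0.45  0.44  1.67 -0.21  1.07  0.08]
to [0.6082 0.0692 0.044 ] total share [-0.0047  0.0045  0.3966] rows 3 each [-0.0016  0.0015  0.1322]
```

{"api": "apply_moves", "payload": {"targets": [0.6,-0.0045,0.0045,0.12,0,0.6,0,0,0.12,0,0.6,0,0,0.1,0,0.6,0,0,0.055,0,0.6,0,0,0,0,0.6,0,0,0,0]}}

```text
clock: 3.7
position: [0.6092, 0.069, 0.046]
ee_rot: [2.128, 2.31, 0.002]
force: [-0.1, -0.1, 0.6]
width: 0.401
```

```bash
python3 -c "
from h import *
plan([*JH[5],0.044])
im=eyes.get_image('side')[:,:,::-1]
cv2.imwrite('pics/s1.png',cv2.resize(im[150:330,200:440],None,fx=3,fy=3))
plan([*JH[5],0.044])"
```

```text
t 3.7 p [0.6092 0.069  0.046 ] yawx 94.7 tilt 0.1 F [-0.11 -0.08  0.59] w 36.9 j [-0.44  0.63  0.36  1.81 -0.31  0.76  0.16]
to [0.6082 0.0692 0.044 ] total share [ 0.0008 -0.0026  0.0049] rows 1 each [ 0.0008 -0.0026  0.0049]
t 3.75 p [0.6095 0.0687 0.0462] yawx 94.68 tilt 0.13 F [-0.03 -0.67 -0.14] w 36.6 j [-0.44  0.63  0.36  1.81 -0.31  0.76  0.16]
to [0.6082 0.0692 0.044 ] total share [ 0.0014 -0.0033  0.0056] rows 1 each [ 0.0014 -0.0033  0.0056]
```

View pics/s1.png

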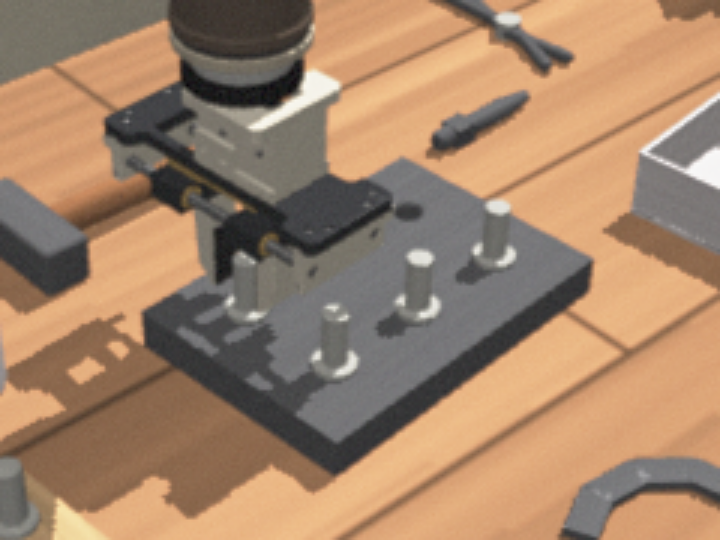

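```bash
python3 -c "
from h import *
im=eyes.get_image('side')[:,:,::-1]; c=cam('side')
big=cv2.resize(im[210:270,240:330],None,fx=8,fy=8,interpolation=cv2.INTER_CUBIC)
s,Rm=st()
for dx in(-.0095,0,.0095):
  for dy in (-.0184,0,.0184):
    for dz,col in ((0,(0,0,255)),(-.02,(255,0,0))):
      u=(proj(c,s['position']+Rm@[dx,dy,dz])-[240,210])*8+3.5
      cv2.drawMarker(big,(int(u[0]),int(u[1])),col,0,12,1)
cv2.imwrite('pics/s2.png',big)"
```

```text
t 3.8 p [0.6096 0.0686 0.0463] yawx 94.66 tilt 0.14 F [ 0.98  0.23 -0.16] w 36.9 j [-0.44  0.63  0.36  1.81 -0.31  0.76  0.16]
```

View pics/s2.png

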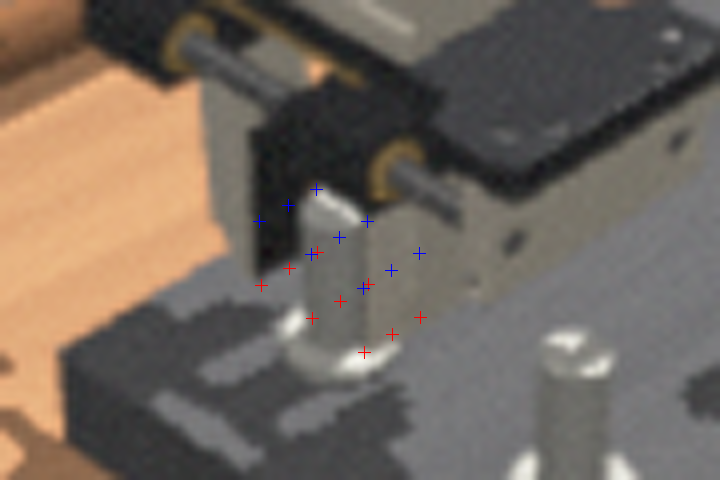

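{"api": "apply_moves", "payload": {"targets": [0.6,0,-0.002,0,0,1,0,0,0,0,1,0,0,0,0,1,0,0,0,0,1,0,0,0,0,1,0,0,0,0,1,0,0,0,0], "grip_force": 45}}

```text
clock: 4.68
position: [0.6087, 0.0679, 0.045]
ee_rot: [2.13, 2.308, 0.002]
force: [5.3, 0.3, -1.3]
width: 0.185
```

```bash
python3 -c "
from h import *
st()"
```

```text
t 4.67 p [0.6087 0.0679 0.045 ] yawx 94.6 tilt 0.1 F [ 5.26  0.28 -1.3 ] w 17.1 j [-0.44  0.63  0.36  1.81 -0.31  0.76  0.16]
```

{"api": "apply_moves", "payload": {"targets": [1,0,0.0015,-0.0025,0,1,0,0,-0.0025,0,1,0,0,-0.0025,0,1,0,0,0,0,1,0,0,0,0]}}

```text
clock: 5.3
position: [0.6087, 0.0679, 0.0471]
ee_rot: [2.13, 2.309, 0.0]
force: [6.0, 0.5, -8.3]
width: 0.188
```

```bash
python3 -c "
from h import *
st()"
```

```text
t 5.3 p [0.6087 0.0679 0.0471] yawx 94.6 tilt 0.03 F [ 5.99  0.54 -8.34] w 17.3 j [-0.44  0.63  0.36  1.81 -0.31  0.76  0.16]
```

{"api": "apply_moves", "payload": {"targets": [1,0,0.0015,-0.0025,0,1,0,0,-0.0025,0,1,0,0,-0.0025,0,1,0,0,-0.0025,0,1,0,0,0,0,1,0,0,0,0]}}

```text
clock: 6.05
position: [0.6087, 0.068, 0.0511]
ee_rot: [-2.13, -2.309, 0.001]
force: [3.8, -0.2, -6.9]
width: 0.203
```

```bash
python3 -c "
from h import *
st()"
```

```text
t 6.05 p [0.6087 0.068  0.0511] yawx 94.61 tilt 0.05 F [ 3.81 -0.15 -6.88] w 18.7 j [-0.45  0.62  0.37  1.8  -0.3   0.77  0.16]
```

```bash
python3 -c "
from h import *
im=eyes.get_image('side')[:,:,::-1]; c=cam('side')
st()
cv2.imwrite('pics/s3.png',cv2.resize(im[210:280,240:340],None,fx=8,fy=8,interpolation=cv2.INTER_CUBIC))"
```

```text
t 6.1 p [0.6087 0.068  0.0512] yawx 94.61 tilt 0.04 F [  5.46   0.12 -10.89] w 17.2 j [-0.45  0.62  0.37  1.8  -0.3   0.77  0.16]
```

View pics/s3.png

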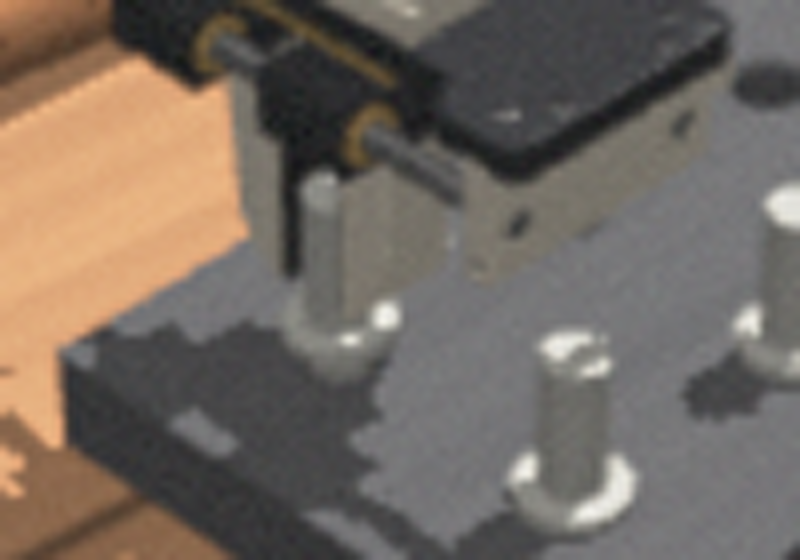

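{"api": "apply_moves", "payload": {"targets": [1,0,0,-0.0025,0,1,0,0,-0.0025,0,1,0,0,-0.0025,0,1,0,0,0,0]}}

```text
clock: 6.6
position: [0.6087, 0.068, 0.0539]
ee_rot: [-2.13, -2.309, 0.001]
force: [7.2, 0.8, -12.8]
width: 0.188
```

```bash
python3 -c "
from h import *
st()"
```

```text
t 6.6 p [0.6087 0.068  0.0539] yawx 94.61 tilt 0.05 F [  7.16   0.78 -12.8 ] w 17.3 j [-0.45  0.62  0.37  1.8  -0.3   0.78  0.16]
```

{"api": "apply_moves", "payload": {"targets": [1,0,0,-0.0025,0,1,0,0,-0.0015,0,1,0,0,0,0]}}

```text
clock: 6.98
position: [0.6087, 0.068, 0.0554]
ee_rot: [-2.13, -2.309, 0.001]
force: [6.6, 0.5, -15.0]
width: 0.188
```

```bash
python3 -c "
from h import *
st()"
```

```text
t 6.97 p [0.6087 0.068  0.0554] yawx 94.61 tilt 0.05 F [  6.6    0.47 -15.02] w 17.3 j [-0.45  0.62  0.37  1.8  -0.3   0.78  0.16]
```

{"api": "apply_moves", "payload": {"targets": [1,0,0,0,0]}}

```text
clock: 7.1
position: [0.6087, 0.068, 0.0553]
ee_rot: [-2.13, -2.309, 0.001]
force: [6.5, 1.2, -16.1]
width: 0.182
```

{"api": "apply_moves", "payload": {"targets": [0.6,0,0,0,0,0.6,0,0,0,0,0.6,0,0,0,0,0.6,0,0,-0.04,0,0.6,0,0,-0.08,0,0.6,0,0,0,0]}}

```text
clock: 7.85
position: [0.611, 0.068, 0.1078]
ee_rot: [2.129, 2.306, 0.007]
force: [0.8, -0.3, -0.3]
width: 0.401
```

```bash
python3 -c "
from h import *
im=eyes.get_image('side')[:,:,::-1]; c=cam('side')
plan([*JH[2],.105],JY+np.pi/2)
cv2.imwrite('pics/s4.png',cv2.resize(im[180:320,220:410],None,fx=4,fy=4,interpolation=cv2.INTER_CUBIC))"
```

```text
t 7.9 p [0.6101 0.0681 0.1063] yawx 94.6 tilt 0.18 F [-0.57  0.85 -0.59] w 36.9 j [-0.47  0.55  0.4   1.76 -0.27  0.88  0.13]
to [0.5284 0.0627 0.105 ] total share [ 0.003  -0.2046  0.0027] rows 2 each [ 0.0015 -0.1023  0.0014]
turn total -0.0006 rows 1 each -0.0006
```

View pics/s4.png

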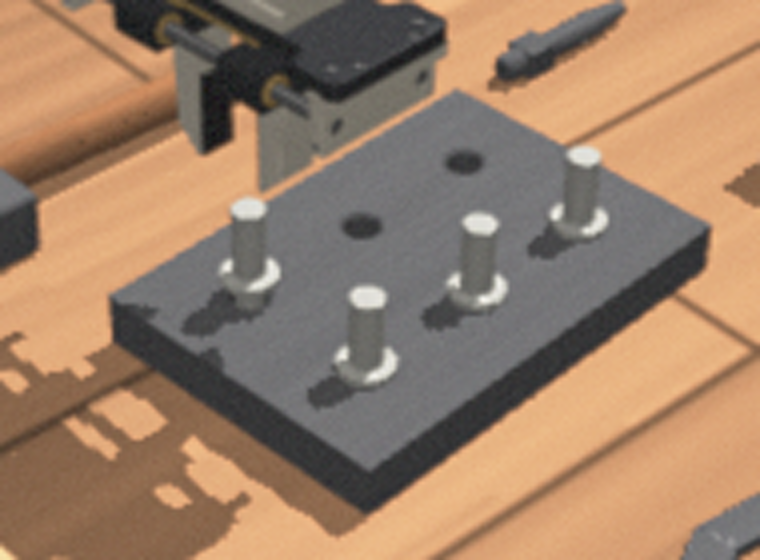

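{"api": "apply_moves", "payload": {"targets": [0.6,0.0015,-0.102,0,0,0.6,0.0015,-0.101,0,0,0.6,0,0,0,0,0.6,0,0,0.05,0,0.6,0,0,0.05,0,0.6,0,0,0.05,0,0.6,0,0,0.003,0,0.6,0,0,0,0,0.6,0,0,0,0]}}

```text
clock: 9.02
position: [0.5287, 0.0627, 0.0439]
ee_rot: [2.13, 2.308, 0.002]
force: [0.5, -0.2, -0.4]
width: 0.402
```

```bash
python3 -c "
from h import *
plan([*JH[2],.044],JY+np.pi/2)"
```

```text
t 9.03 p [0.5287 0.0627 0.0439] yawx 94.6 tilt 0.08 F [ 0.46 -0.24 -0.39] w 37.0 j [-0.48  0.53  0.36  2.01 -0.3   0.65  0.16]
to [0.5284 0.0627 0.044 ] total share [ 0.     -0.0007 -0.0003] rows 1 each [ 0.     -0.0007 -0.0003]
turn total -0.0006 rows 1 each -0.0006
```

{"api": "apply_moves", "payload": {"targets": [1,0,0,0,0,1,0,0,0,0,1,0,0,0,0,1,0,0,0,0,1,0,0,0,0,1,0,0,-0.0025,0,1,0,0,-0.0025,0,1,0,0,-0.0025,0,1,0,0,-0.0025,0,1,0,0,0,0,1,0,0,0,0]}}

```text
clock: 10.4
position: [0.5289, 0.0628, 0.0468]
ee_rot: [2.129, 2.308, 0.001]
force: [7.1, 0.8, -8.8]
width: 0.188
```

{"api": "apply_moves", "payload": {"targets": [1,0,0,-0.0025,0,1,0,0,-0.0025,0,1,0,0,-0.0025,0,1,0,0,-0.0025,0,1,0,0,0,0,1,0,0,0,0]}}

```text
clock: 11.15
position: [0.5288, 0.0628, 0.0506]
ee_rot: [2.129, 2.308, 0.001]
force: [8.4, 1.0, -11.9]
width: 0.19
```

{"api": "apply_moves", "payload": {"targets": [1,0,0,-0.0025,0,1,0,0,-0.0025,0,1,0,0,0,0,1,0,0,0,0]}}

```text
clock: 11.65
position: [0.5288, 0.0628, 0.0525]
ee_rot: [2.129, 2.308, 0.001]
force: [8.3, 0.1, -13.2]
width: 0.186
```

{"api": "apply_moves", "payload": {"targets": [1,0,0,-0.0025,0,1,0,0,0,0]}}

```text
clock: 11.9
position: [0.5288, 0.0628, 0.0535]
ee_rot: [2.129, 2.308, 0.001]
force: [9.4, 1.2, -13.0]
width: 0.188
```

{"api": "apply_moves", "payload": {"targets": [1,0,0,-0.0018,0,1,0,0,0,0]}}

```text
clock: 12.15
position: [0.5288, 0.0628, 0.0541]
ee_rot: [2.129, 2.308, 0.001]
force: [8.1, 0.3, -15.5]
width: 0.186
```

{"api": "apply_moves", "payload": {"targets": [0.6,0,0,0,0,0.6,0,0,0,0,0.6,0,0,0,0,0.6,0,0,-0.04,0,0.6,0,0,-0.08,0,0.6,0,0,0,0]}}

```text
clock: 12.9
position: [0.5298, 0.0628, 0.1058]
ee_rot: [2.129, 2.307, 0.006]
force: [-0.0, 0.1, 0.3]
width: 0.399
```

```bash
python3 -c "
from h import *
im=eyes.get_image('side')[:,:,::-1]; c=cam('side')
plan([*JH[1],.105],JY+np.pi/2)
cv2.imwrite('pics/s5.png',cv2.resize(im[180:320,220:410],None,fx=4,fy=4,interpolation=cv2.INTER_CUBIC))"
```

```text
t 12.95 p [0.5289 0.0629 0.1046] yawx 94.6 tilt 0.17 F [-0.73  0.17 -0.45] w 36.7 j [-0.52  0.44  0.41  1.97 -0.25  0.78  0.11]
to [ 0.5349 -0.017   0.105 ] total share [-0.2003 -0.0011 -0.0012] rows 2 each [-0.1002 -0.0005 -0.0006]
turn total -0.0006 rows 1 each -0.0006
```

View pics/s5.png

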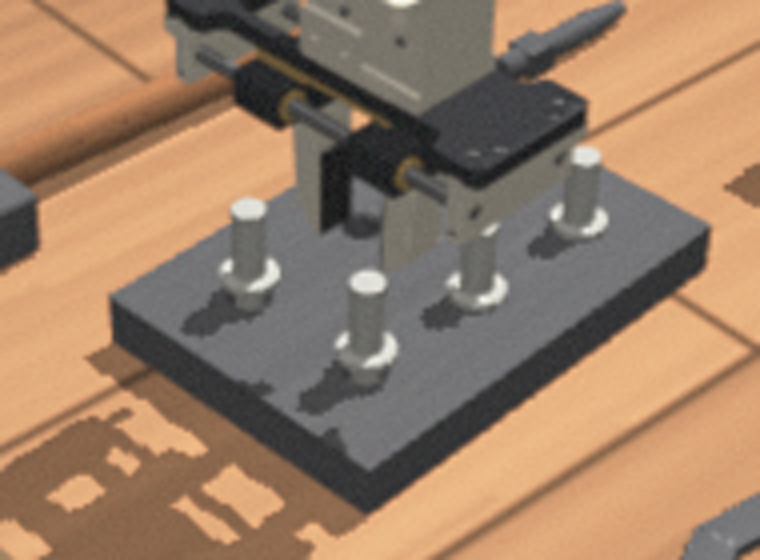

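{"api": "apply_moves", "payload": {"targets": [0.6,-0.1,-0.0005,0,0,0.6,-0.1,-0.0005,0,0,0.6,0,0,0,0,0.6,0,0,0.05,0,0.6,0,0,0.05,0,0.6,0,0,0.05,0,0.6,0,0,0.001,0,0.6,0,0,0,0,0.6,0,0,0,0]}}

```text
clock: 14.08
position: [0.5346, -0.0169, 0.0432]
ee_rot: [2.13, 2.309, 0.002]
force: [0.5, -0.1, 0.1]
width: 0.401
```

```bash
python3 -c "
from h import *
plan([*JH[1],.044],JY+np.pi/2)"
```

```text
t 14.07 p [ 0.5346 -0.0169  0.0432] yawx 94.61 tilt 0.07 F [ 0.54 -0.06  0.08] w 36.8 j [-0.33  0.54  0.37  2.01 -0.31  0.65  0.31]
to [ 0.5349 -0.017   0.044 ] total share [-0.0004  0.0009 -0.0019] rows 1 each [-0.0004  0.0009 -0.0019]
turn total -0.0005 rows 1 each -0.0005
```

{"api": "apply_moves", "payload": {"targets": [1,0,0,0,0,1,0,0,0,0,1,0,0,0,0,1,0,0,0,0,1,0,0,0,0,1,0,0,-0.0025,0,1,0,0,-0.0025,0,1,0,0,-0.0025,0,1,0,0,-0.0025,0,1,0,0,0,0,1,0,0,0,0]}}

```text
clock: 15.45
position: [0.5339, -0.0171, 0.0464]
ee_rot: [-2.13, -2.309, 0.0]
force: [-0.2, -0.9, -1.8]
width: 0.186
```

{"api": "apply_moves", "payload": {"targets": [1,0,0,-0.01,0,1,0,0,-0.01,0,1,0,0,-0.02,0,1,0,0,-0.04,0,1,0,0,-0.07,0,1,0,0,-0.07,0,1,0,0,-0.07,0,1,0,0,0,0,1,0,0,0,0]}}

```text
clock: 16.58
position: [0.5336, -0.017, 0.1624]
ee_rot: [-2.13, -2.309, -0.0]
force: [0.1, -1.1, -1.1]
width: 0.191
```

```bash
python3 -c "
from h import *
st()
for n in('side','top'):
  im=eyes.get_image(n)[:,:,::-1]; cv2.imwrite(f'pics/{n}6.png',im)
plan([0.476,-0.327,.16],JY+np.pi/2)
"
```

```text
t 16.57 p [ 0.5336 -0.017   0.1624] yawx 94.62 tilt 0.02 F [ 0.15 -1.13 -1.07] w 17.6 j [-0.41  0.37  0.45  1.9  -0.2   0.91  0.22]
t 16.68 p [ 0.5333 -0.017   0.1617] yawx 94.61 tilt 0.09 F [ 0.23 -0.24 -1.45] w 17.0 j [-0.41  0.37  0.45  1.9  -0.2   0.91  0.22]
to [ 0.476 -0.327  0.16 ] total share [-0.7609 -0.205   0.0045] rows 6 each [-0.1268 -0.0342  0.0007]
turn total -0.0006 rows 1 each -0.0006
```

View pics/side6.png

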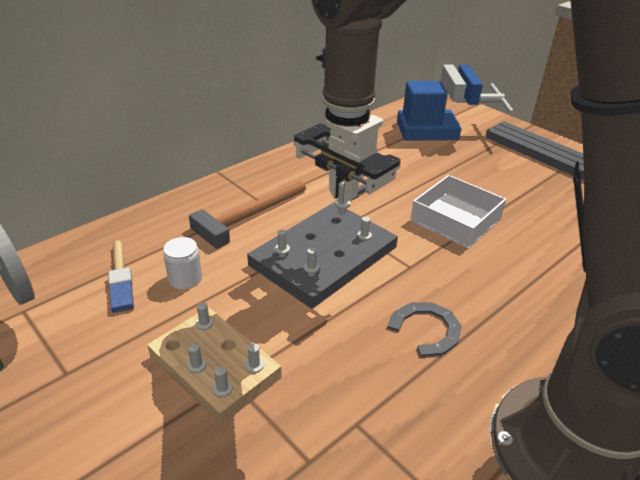

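View pics/top6.png

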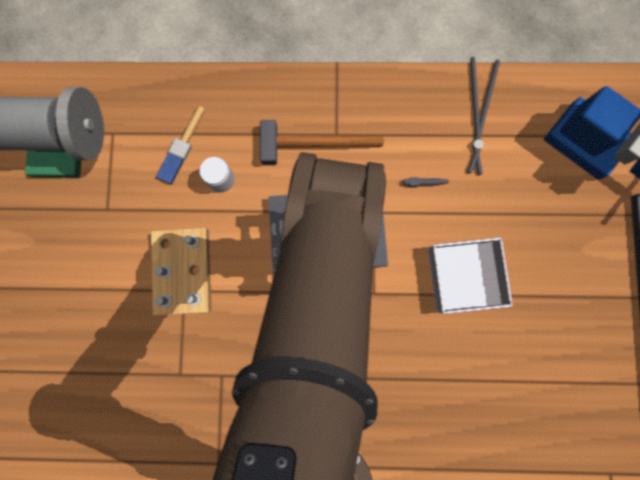

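{"api": "apply_moves", "payload": {"targets": [1,-0.127,-0.025,0,0,1,-0.127,-0.025,0,0,1,-0.127,-0.025,0,0,1,-0.127,-0.025,0,0,1,-0.127,-0.025,0,0,1,-0.127,-0.025,0,0,1,0,0,0,0,1,0,0,0,0]}}

```text
clock: 17.68
position: [0.4983, -0.3251, 0.1614]
ee_rot: [-2.129, -2.307, 0.0]
force: [0.7, 0.2, -2.0]
width: 0.184
```

```bash
python3 -c "
from h import *
for n in('side','wrist'):
  im=eyes.get_image(n)[:,:,::-1]; cv2.imwrite(f'pics/{n}7.png',im)
plan([0.496,-0.327,.052],JY+np.pi/2)
"
```

```text
t 17.77 p [ 0.499  -0.324   0.1618] yawx 94.72 tilt 0.09 F [ 0.96 -0.9  -1.77] w 17.4 j [ 0.14  0.47  0.5   1.76 -0.27  0.98  0.82]
to [ 0.496 -0.327  0.052] total share [-0.0072 -0.008   0.2745] rows 2 each [-0.0036 -0.004   0.1372]
turn total 0.0006 rows 1 each 0.0006
```

View pics/side7.png

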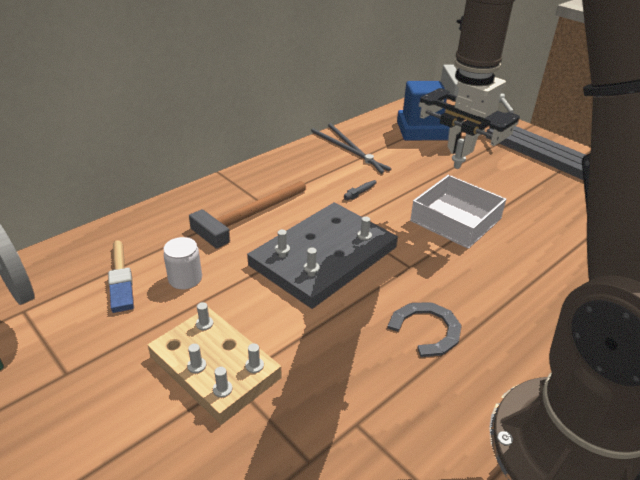

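View pics/wrist7.png

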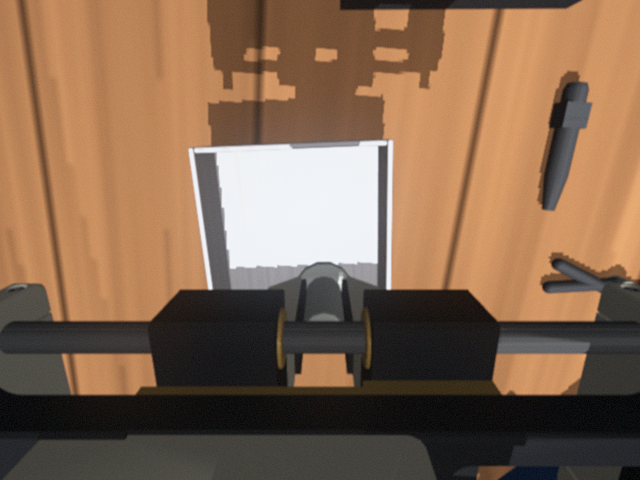

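{"api": "apply_moves", "payload": {"targets": [1,-0.005,-0.015,0.1,0,1,0,0,0.1,0,1,0,0,0.06,0,1,0,0,0.02,0,1,0,0,0,0,0.7,0,0,0,0,0.7,0,0,0,0,0.7,0,0,0,0,0.7,0,0,-0.05,0,0.7,0,0,-0.11,0,0.7,0,0,-0.11,0,0.7,0,0,0,0]}}

```text
clock: 19.27
position: [0.4947, -0.3298, 0.1622]
ee_rot: [2.126, 2.304, 0.003]
force: [0.2, 0.7, -0.7]
width: 0.298
```

```bash
python3 -c "
from h import *
for n in('top','wrist'):
  im=eyes.get_image(n)[:,:,::-1]; cv2.imwrite(f'pics/{n}8.png',im)
plan([*JH[0],.15],JY+np.pi/2)
"
```

```text
t 19.38 p [ 0.493  -0.3282  0.1588] yawx 94.61 tilt 0.07 F [-0.11  0.25 -0.27] w 27.0 j [ 0.15  0.47  0.5   1.77 -0.27  0.97  0.84]
to [ 0.5414 -0.0968  0.15  ] total share [0.5669 0.167  0.0221] rows 5 each [0.1134 0.0334 0.0044]
turn total -0.0006 rows 1 each -0.0006
```

View pics/top8.png

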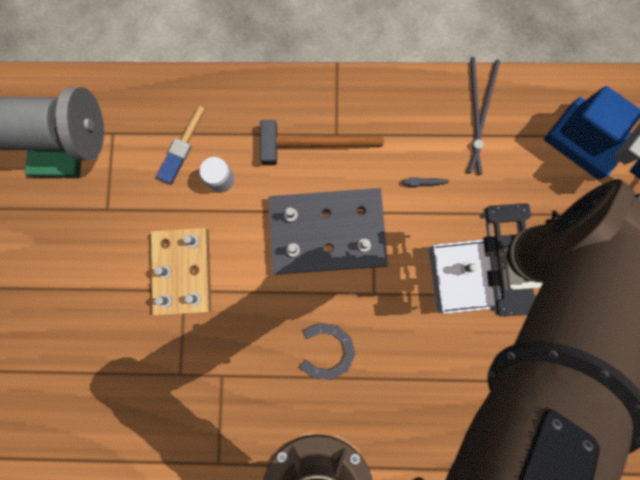

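{"api": "apply_moves", "payload": {"targets": [0.6,0.113,0.0335,0,0,0.6,0.113,0.0335,0,0,0.6,0.113,0.0335,0,0,0.6,0.113,0.0335,0,0,0.6,0.115,0.033,0,0,0.6,0,0,0,0,0.6,0,0,0.1,0,0.6,0,0,0.08,0,0.6,0,0,0,0,0.6,0,0,0,0]}}

```text
clock: 20.62
position: [0.5414, -0.0976, 0.087]
ee_rot: [2.131, 2.308, -0.0]
force: [-0.3, -1.0, 1.1]
width: 0.401
```

```bash
python3 -c "
from h import *
plan([*JH[0],.044],JY+np.pi/2)"
```

```text
t 20.62 p [ 0.5414 -0.0976  0.087 ] yawx 94.55 tilt 0.02 F [-0.26 -0.99  1.14] w 36.9 j [-0.23  0.5   0.44  1.94 -0.29  0.77  0.45]
to [ 0.5414 -0.0968  0.044 ] total share [0.002  0.0003 0.1075] rows 1 each [0.002  0.0003 0.1075]
turn total -0.0012 rows 1 each -0.0012
```

{"api": "apply_moves", "payload": {"targets": [0.6,0.002,0,0.06,0,0.6,0,0,0.047,0,0.6,0,0,0,0,0.6,0,0,0,0,1,0,0,0,0,1,0,0,0,0,1,0,0,0,0,1,0,0,0,0,1,0,0,0,0,1,0,0,-0.0025,0,1,0,0,-0.0025,0,1,0,0,-0.0025,0,1,0,0,-0.0025,0,1,0,0,0,0,1,0,0,0,0]}}

```text
clock: 22.5
position: [0.5425, -0.096, 0.0473]
ee_rot: [2.129, 2.308, 0.001]
force: [8.8, -0.1, -8.8]
width: 0.188
```

{"api": "apply_moves", "payload": {"targets": [1,0,0,-0.0025,0,1,0,0,-0.0025,0,1,0,0,-0.0025,0,1,0,0,-0.0025,0,1,0,0,0,0,1,0,0,0,0]}}

```text
clock: 23.25
position: [0.5425, -0.0959, 0.0511]
ee_rot: [2.129, 2.308, 0.001]
force: [9.9, 0.5, -12.0]
width: 0.186
```

{"api": "apply_moves", "payload": {"targets": [1,0,0,-0.0025,0,1,0,0,-0.0025,0,1,0,0,0,0,1,0,0,0,0]}}

```text
clock: 23.75
position: [0.5424, -0.096, 0.053]
ee_rot: [2.129, 2.308, 0.001]
force: [10.7, -0.5, -12.5]
width: 0.187
```

{"api": "apply_moves", "payload": {"targets": [1,0,0,-0.0025,0,1,0,0,0,0]}}

```text
clock: 24.0
position: [0.5424, -0.0959, 0.0539]
ee_rot: [2.129, 2.308, 0.001]
force: [11.9, -0.3, -12.3]
width: 0.187
```

{"api": "apply_moves", "payload": {"targets": [1,0,0,-0.0025,0,1,0,0,0,0]}}

```text
clock: 24.25
position: [0.5424, -0.096, 0.0549]
ee_rot: [2.129, 2.308, 0.001]
force: [11.4, -0.6, -13.9]
width: 0.186
```

{"api": "apply_moves", "payload": {"targets": [1,0,0,0,0]}}

```text
clock: 24.38
position: [0.5424, -0.0959, 0.0549]
ee_rot: [2.129, 2.308, 0.001]
force: [11.3, -0.4, -14.7]
width: 0.187
```

{"api": "apply_moves", "payload": {"targets": [0.6,0,0,0,0,0.6,0,0,0,0,0.6,0,0,0,0,0.6,0,0,-0.04,0,0.6,0,0,-0.1,0,0.6,0,0,-0.1,0,0.6,0,0,0,0]}}

```text
clock: 25.25
position: [0.5432, -0.0966, 0.1556]
ee_rot: [2.128, 2.305, 0.007]
force: [0.1, -0.5, -0.0]
width: 0.401
```

```bash
python3 -c "
from h import *
im=eyes.get_image('side')[:,:,::-1]; c=cam('side')
plan([*BH[4],.15],BY+np.pi/2)
cv2.imwrite('pics/s9.png',cv2.resize(im[180:320,220:410],None,fx=4,fy=4,interpolation=cv2.INTER_CUBIC))"
```

```text
t 25.3 p [ 0.5421 -0.0961  0.1538] yawx 94.6 tilt 0.21 F [-0.45  0.55 -0.16] w 36.9 j [-0.28  0.41  0.48  1.88 -0.24  0.91  0.4 ]
to [0.5452 0.2923 0.15  ] total share [0.9674 0.0856 0.0097] rows 8 each [0.1209 0.0107 0.0012]
turn total 0.0001 rows 1 each 0.0001
```

View pics/s9.png

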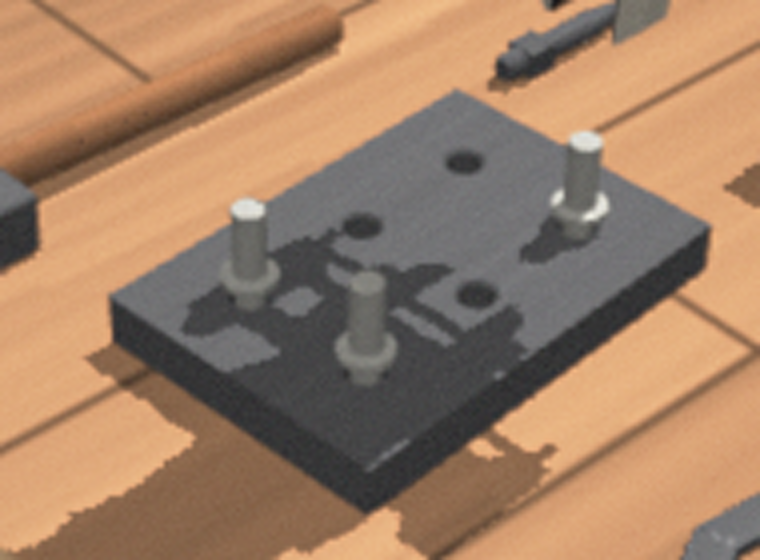

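Three studs held and drawn up, three empty holes. Now the spares.

{"api": "apply_moves", "payload": {"targets": [0.6,0.121,0.0107,0,0,0.6,0.121,0.0107,0,0,0.6,0.121,0.0107,0,0,0.6,0.121,0.0107,0,0,0.6,0.121,0.0107,0,0,0.6,0.121,0.0107,0,0,0.6,0.121,0.0107,0,0,0.6,0.121,0.0107,0,0,0.6,0,0,0,0,0.6,0,0,0,0]}}

```text
clock: 26.55
position: [0.5437, 0.2918, 0.1509]
ee_rot: [2.13, 2.309, -0.003]
force: [-0.5, -0.8, 0.2]
width: 0.397
```

```bash
python3 -c "
from h import *
plan([*BH[4],.044],BY+np.pi/2)
c=cam('wrist'); im=eyes.get_image('wrist')[:,:,::-1].copy()
for hh in BH+JH:
    for z,col in ((.03,(0,255,255)),(.035,(0,0,255)),(.075,(255,0,0))):
      u=proj(c,[*hh,z]); cv2.drawMarker(im,(int(round(u[0])),int(round(u[1]))),col,0,7,1)
cv2.imwrite('pics/w10.png',im)
"
```

```text
t 26.55 p [0.5437 0.2918 0.1509] yawx 94.6 tilt 0.11 F [-0.48 -0.81  0.22] w 36.5 j [-0.87  0.51  0.42  1.71 -0.24  0.98 -0.27]
to [0.5452 0.2923 0.044 ] total share [0.0014 0.0041 0.2672] rows 2 each [0.0007 0.002  0.1336]
turn total 0.0001 rows 1 each 0.0001
```

View pics/w10.png

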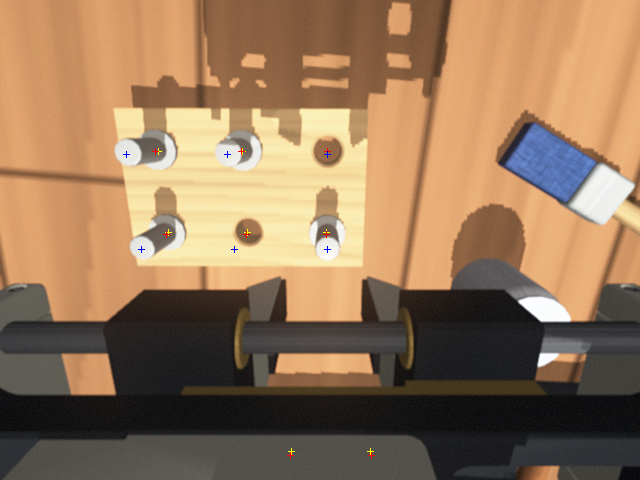

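{"api": "apply_moves", "payload": {"targets": [0.6,0.0014,0.003,0.1,0,0.6,0,0,0.1,0,0.6,0,0,0.067,0,0.6,0,0,0,0,0.6,0,0,0,0,0.6,0,0,0,0]}}

```text
clock: 27.35
position: [0.5464, 0.2935, 0.0464]
ee_rot: [2.131, 2.308, 0.004]
force: [0.3, 0.7, 1.0]
width: 0.398
```

```bash
python3 -c "
from h import *
plan([*BH[4],.044],BY+np.pi/2)"
```

```text
t 27.35 p [0.5464 0.2935 0.0464] yawx 94.58 tilt 0.13 F [0.35 0.69 1.01] w 36.7 j [-0.82  0.64  0.37  1.79 -0.31  0.77 -0.22]
to [0.5452 0.2923 0.044 ] total share [-0.0027 -0.0031  0.006 ] rows 1 each [-0.0027 -0.0031  0.006 ]
turn total -0.0002 rows 1 each -0.0002
```

{"api": "apply_moves", "payload": {"targets": [1,0,0,0,0,1,0,0,0,0,1,0,0,0,0,1,0,0,0,0,1,0,0,0,0,1,0,0,-0.02,0,1,0,0,-0.04,0,1,0,0,-0.08,0,1,0,0,-0.08,0,1,0,0,-0.08,0,1,0,0,0,0]}}

```text
clock: 28.72
position: [0.5471, 0.294, 0.1684]
ee_rot: [2.13, 2.308, 0.009]
force: [0.4, 0.3, -1.2]
width: 0.19
```

```bash
python3 -c "
from h import *
plan([*JH[4],.16],JY+np.pi/2)"
```

```text
t 28.73 p [0.5471 0.294  0.1684] yawx 94.59 tilt 0.32 F [ 0.37  0.3  -1.23] w 17.5 j [-0.87  0.5   0.43  1.69 -0.24  1.01 -0.28]
to [ 0.6147 -0.0106  0.16  ] total share [-0.7724  0.1074  0.0194] rows 6 each [-0.1287  0.0179  0.0032]
turn total -0.0008 rows 1 each -0.0008
```

{"api": "apply_moves", "payload": {"targets": [1,-0.1285,0.018,0,0,1,-0.1285,0.018,0,0,1,-0.1285,0.018,0,0,1,-0.1285,0.018,0,0,1,-0.1285,0.018,0,0,1,-0.1285,0.018,0,0,1,0,0,0,0,1,0,0,0,0,1,0,0,0.08,0,1,0,0,0.05,0,1,0,0,0,0,1,0,0,0,0]}}

```text
clock: 30.22
position: [0.6136, -0.0096, 0.1135]
ee_rot: [2.129, 2.31, 0.001]
force: [0.3, 0.0, -0.6]
width: 0.187
```

```bash
python3 -c "
from h import *
plan([*JH[4],.044],JY+np.pi/2)
for n in('side','wrist'):
  im=eyes.get_image(n)[:,:,::-1]; cv2.imwrite(f'pics/{n}11.png',im)
  if n=='side': cv2.imwrite('pics/s11.png',cv2.resize(im[180:290,240:400],None,fx=5,fy=5,interpolation=cv2.INTER_CUBIC))
plan([*JH[4],.044],JY+np.pi/2)
"
```

```text
t 30.23 p [ 0.6136 -0.0096  0.1135] yawx 94.68 tilt 0.04 F [ 0.26  0.03 -0.61] w 17.2 j [-0.37  0.55  0.44  1.76 -0.29  0.9   0.27]
to [ 0.6147 -0.0106  0.044 ] total share [-0.0026  0.0025  0.1738] rows 2 each [-0.0013  0.0012  0.0869]
turn total 0.0002 rows 1 each 0.0002
t 30.32 p [ 0.6139 -0.0101  0.1139] yawx 94.64 tilt 0.1 F [-0.84 -0.13 -0.46] w 17.3 j [-0.37  0.55  0.44  1.76 -0.29  0.9   0.28]
to [ 0.6147 -0.0106  0.044 ] total share [-0.0014  0.0016  0.1748] rows 2 each [-0.0007  0.0008  0.0874]
turn total -0.0002 rows 1 each -0.0002
```

View pics/s11.png

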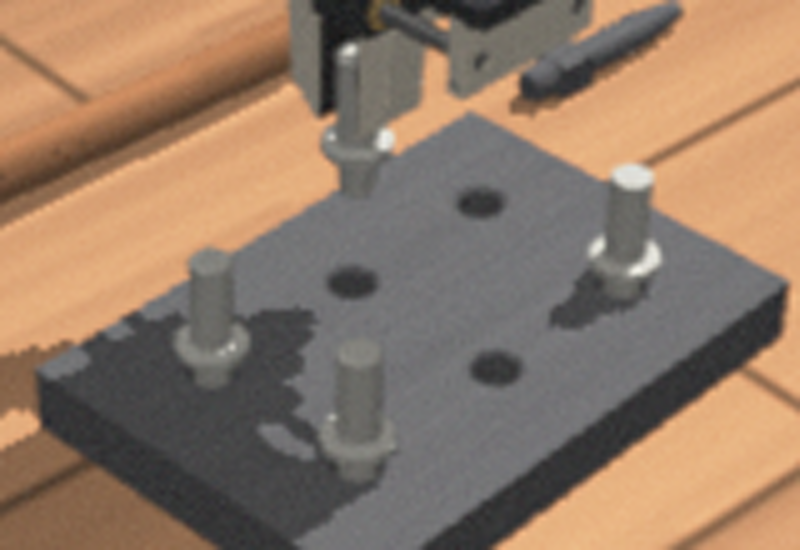

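View pics/wrist11.png

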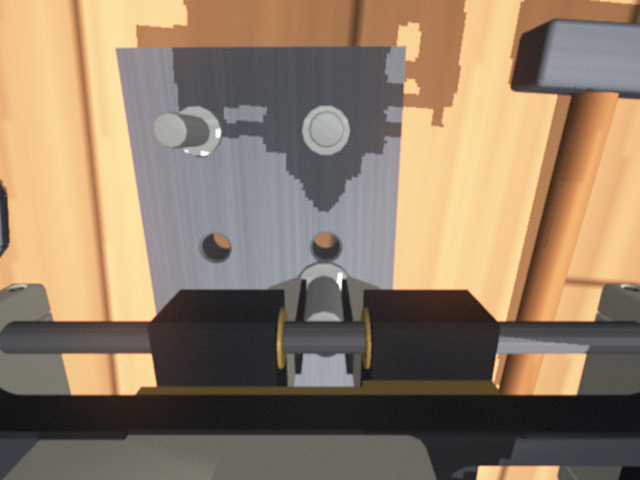

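```bash
python3 -c "
from h import *
c=cam('side')
f=lambda P:((proj(c,P)-[240,180])*5+2).round(1)
for z in(.03,.08,.105,.145): print(z,f([*JH[4],z]))
print(f([JH[4][0]+.005,JH[4][1],.08]),f([JH[4][0],JH[4][1]+.005,.08]))
"
```

```text
0.03 [353.9 286.1]
0.08 [355.5 188.3]
0.105 [356.3 137.5]
0.145 [357.7  53.2]
[347.4 182.9] [346.2 193. ]
```

{"api": "apply_moves", "payload": {"targets": [1,0.0015,0.0025,0,0,1,0,0,0.03,0,1,0,0,0.03,0,1,0,0,0.02,0,1,0,0,0.02,0,1,0,0,0.02,0,1,0,0,0,0,1,0,0,0,0]}}

```text
clock: 31.32
position: [0.6143, -0.0099, 0.065]
ee_rot: [2.13, 2.309, 0.0]
force: [-0.4, 0.2, -0.1]
width: 0.188
```

```bash
python3 -c "
from h import *
plan([*JH[4],.044],JY+np.pi/2)
"
```

```text
t 31.32 p [ 0.6143 -0.0099  0.065 ] yawx 94.6 tilt 0.02 F [-0.39  0.16 -0.14] w 17.3 j [-0.35  0.61  0.41  1.79 -0.32  0.8   0.3 ]
to [ 0.6147 -0.0106  0.044 ] total share [-0.0016  0.0007  0.0526] rows 1 each [-0.0016  0.0007  0.0526]
turn total -0.0006 rows 1 each -0.0006
```

{"api": "apply_moves", "payload": {"targets": [1,0,0,0.0075,0,1,0,0,0.0075,0,1,0,0,0.0075,0,1,0,0,0,0,1,0,0,0,0]}}

```text
clock: 31.95
position: [0.6142, -0.01, 0.0558]
ee_rot: [2.131, 2.309, -0.0]
force: [-0.5, -0.3, -1.5]
width: 0.184
```

{"api": "apply_moves", "payload": {"targets": [1,0,0,0.0075,0,1,0,0,0.0075,0,1,0,0,0.006,0,1,0,0,0,0,1,0,0,0,0]}}

```text
clock: 32.58
position: [0.6142, -0.0098, 0.0475]
ee_rot: [2.13, 2.309, 0.0]
force: [0.1, 0.8, -0.9]
width: 0.187
```

Release, then a little lift and check.

{"api": "apply_moves", "payload": {"targets": [1,0,0,0.003,0,1,0,0,0,0,0.6,0,0,0,0,0.6,0,0,0,0,0.6,0,0,0,0,0.6,0,0,-0.05,0,0.6,0,0,-0.1,0,0.6,0,0,-0.12,0,0.6,0,0,0,0]}}

```text
clock: 33.7
position: [0.6167, -0.0102, 0.1582]
ee_rot: [2.127, 2.305, 0.008]
force: [-0.9, -0.6, -1.2]
width: 0.4
```

```bash
python3 -c "
from h import *
im=eyes.get_image('side')[:,:,::-1]
plan([*BH[0],.15],BY+np.pi/2)
cv2.imwrite('pics/s12.png',cv2.resize(im[180:290,240:400],None,fx=5,fy=5,interpolation=cv2.INTER_CUBIC))"
```

```text
t 33.75 p [ 0.6153 -0.0099  0.156 ] yawx 94.6 tilt 0.21 F [-0.38  0.26 -0.34] w 36.5 j [-0.38  0.51  0.46  1.71 -0.26  0.98  0.25]
to [0.4156 0.2819 0.15  ] total share [ 0.7673 -0.4391  0.0135] rows 7 each [ 0.1096 -0.0627  0.0019]
turn total 0.0001 rows 1 each 0.0001
```

View pics/s12.png

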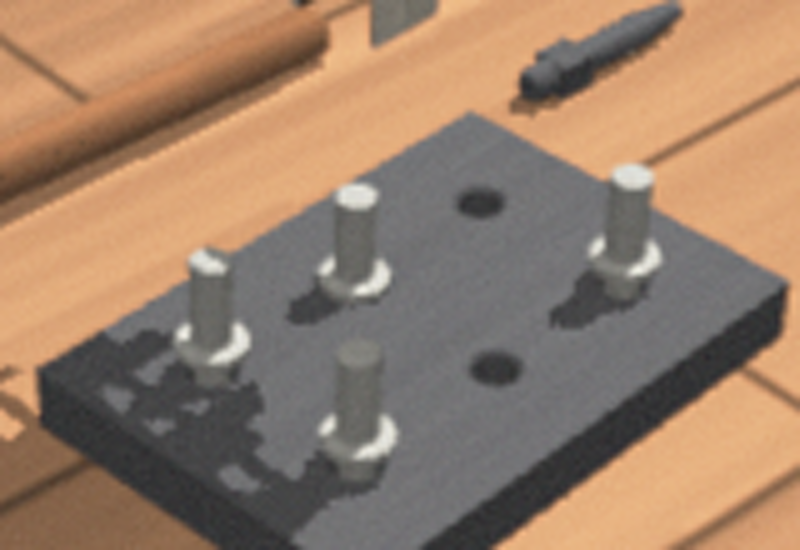

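{"api": "apply_moves", "payload": {"targets": [0.6,0.1095,-0.0627,0,0,0.6,0.1095,-0.0627,0,0,0.6,0.1095,-0.0627,0,0,0.6,0.1095,-0.0627,0,0,0.6,0.1095,-0.0627,0,0,0.6,0.1095,-0.0627,0,0,0.6,0.1095,-0.0627,0,0,0.6,0,0,0,0,0.6,0,0,0.08,0,0.6,0,0,0.06,0,0.6,0,0,0,0,0.6,0,0,0,0]}}

```text
clock: 35.25
position: [0.4151, 0.2811, 0.0986]
ee_rot: [2.131, 2.308, -0.0]
force: [0.1, 0.1, 0.5]
width: 0.405
```

```bash
python3 -c "
from h import *
plan([*BH[0],.044],BY+np.pi/2)"
```

```text
t 35.25 p [0.4151 0.2811 0.0986] yawx 94.55 tilt 0.02 F [0.1  0.11 0.49] w 37.2 j [-1.    0.41  0.39  2.04 -0.22  0.73 -0.39]
to [0.4156 0.2819 0.044 ] total share [0.002  0.0015 0.1364] rows 1 each [0.002  0.0015 0.1364]
turn total -0.0005 rows 1 each -0.0005
```

{"api": "apply_moves", "payload": {"targets": [0.6,0.002,0.0015,0.08,0,0.6,0,0,0.054,0,0.6,0,0,0,0,0.6,0,0,0,0,1,0,0,0,0,1,0,0,0,0,1,0,0,0,0,1,0,0,0,0,1,0,0,0,0]}}

```text
clock: 36.38
position: [0.4155, 0.2828, 0.0452]
ee_rot: [-2.13, -2.309, -0.002]
force: [-0.6, -0.8, 7.1]
width: 0.184
```

```bash
python3 -c "
from h import *
plan([*BH[0],.044],BY+np.pi/2)"
```

```text
t 36.38 p [0.4155 0.2828 0.0452] yawx 94.6 tilt 0.06 F [-0.61 -0.78  7.06] w 16.9 j [-0.96  0.49  0.34  2.08 -0.28  0.61 -0.34]
to [0.4156 0.2819 0.044 ] total share [-0.0023  0.0002  0.0031] rows 1 each [-0.0023  0.0002  0.0031]
turn total 0.0001 rows 1 each 0.0001
```

{"api": "apply_moves", "payload": {"targets": [1,0,0,-0.02,0,1,0,0,-0.04,0,1,0,0,-0.08,0,1,0,0,-0.08,0,1,0,0,-0.08,0,1,0,0,0,0,1,0,0,0,0]}}

```text
clock: 37.25
position: [0.4147, 0.2823, 0.1647]
ee_rot: [-2.13, -2.309, -0.0]
force: [-0.7, -0.7, -1.6]
width: 0.187
```

```bash
python3 -c "
from h import *
plan([*JH[1],.16],JY+np.pi/2)"
```

```text
t 37.25 p [0.4147 0.2823 0.1647] yawx 94.61 tilt 0.01 F [-0.68 -0.66 -1.64] w 17.2 j [-1.04  0.31  0.43  1.97 -0.17  0.89 -0.44]
to [ 0.5349 -0.017   0.16  ] total share [-0.7702  0.2394  0.0116] rows 6 each [-0.1284  0.0399  0.0019]
turn total -0.0005 rows 1 each -0.0005
```

{"api": "apply_moves", "payload": {"targets": [1,-0.128,0.0405,0,0,1,-0.128,0.0405,0,0,1,-0.128,0.0405,0,0,1,-0.128,0.0405,0,0,1,-0.128,0.0405,0,0,1,-0.128,0.0405,0,0,1,0,0,0,0,1,0,0,0,0,1,0,0,0.08,0,1,0,0,0.05,0,1,0,0,0,0,1,0,0,0,0]}}

```text
clock: 38.75
position: [0.5368, -0.0151, 0.1131]
ee_rot: [2.129, 2.31, 0.001]
force: [0.0, 0.9, -0.4]
width: 0.186
```

```bash
python3 -c "
from h import *
im=eyes.get_image('side')[:,:,::-1]
cv2.imwrite('pics/s13.png',cv2.resize(im[180:290,240:400],None,fx=5,fy=5,interpolation=cv2.INTER_CUBIC))
plan([*JH[1],.044],JY+np.pi/2)
c=cam('side')
f=lambda P:((proj(c,P)-[240,180])*5+2).round(1)
for z in(.03,.08,.105,.145): print(z,f([*JH[1],z]))
"
```

```text
t 38.8 p [ 0.5371 -0.0153  0.1134] yawx 94.66 tilt 0.06 F [ 0.05  0.33 -1.65] w 17.0 j [-0.43  0.45  0.49  1.95 -0.28  0.81  0.3 ]
to [ 0.5349 -0.017   0.044 ] total share [-0.0041 -0.0059  0.1736] rows 2 each [-0.002  -0.0029  0.0868]
turn total 0.0 rows 1 each 0.0
0.03 [497.1 372.2]
0.08 [502.7 273.1]
0.105 [505.6 221.5]
0.145 [510.5 135.8]
```

View pics/s13.png

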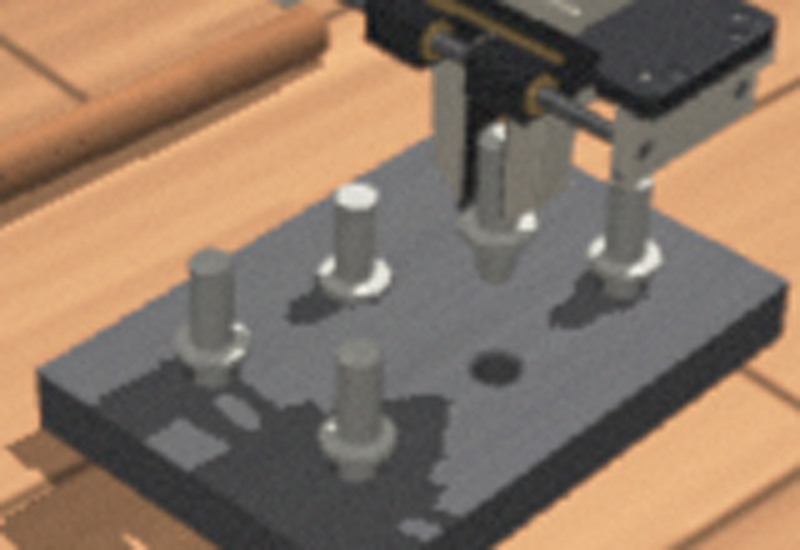

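{"api": "apply_moves", "payload": {"targets": [1,-0.003,-0.0055,0,0,1,0,0,0.03,0,1,0,0,0.03,0,1,0,0,0.02,0,1,0,0,0.02,0,1,0,0,0.02,0,1,0,0,0,0,1,0,0,0,0]}}

```text
clock: 39.8
position: [0.5347, -0.0174, 0.0648]
ee_rot: [2.13, 2.309, 0.0]
force: [0.8, -0.3, -0.6]
width: 0.188
```

```bash
python3 -c "
from h import *
plan([*JH[1],.044],JY+np.pi/2)
"
```

```text
t 39.8 p [ 0.5347 -0.0174  0.0648] yawx 94.6 tilt 0.02 F [ 0.82 -0.27 -0.63] w 17.3 j [-0.39  0.51  0.45  1.99 -0.34  0.7   0.34]
to [ 0.5349 -0.017   0.044 ] total share [0.0007 0.0006 0.052 ] rows 1 each [0.0007 0.0006 0.052 ]
turn total -0.0006 rows 1 each -0.0006
```

{"api": "apply_moves", "payload": {"targets": [1,0.002,0,0.0075,0,1,0,0,0.0075,0,1,0,0,0.0075,0,1,0,0,0,0,1,0,0,0,0]}}

```text
clock: 40.42
position: [0.5345, -0.0166, 0.0557]
ee_rot: [2.13, 2.309, 0.0]
force: [0.4, -0.1, -1.3]
width: 0.184
```

{"api": "apply_moves", "payload": {"targets": [1,0,0,0.0075,0,1,0,0,0.0075,0,1,0,0,0.006,0,1,0,0,0,0,1,0,0,0,0]}}

```text
clock: 41.05
position: [0.5345, -0.0166, 0.0473]
ee_rot: [-2.13, -2.309, -0.0]
force: [-0.1, 0.6, -1.2]
width: 0.184
```

{"api": "apply_moves", "payload": {"targets": [1,0,0,0.003,0,1,0,0,0,0,0.6,0,0,0,0,0.6,0,0,0,0,0.6,0,0,0,0,0.6,0,0,-0.05,0,0.6,0,0,-0.1,0,0.6,0,0,-0.12,0,0.6,0,0,0,0]}}

```text
clock: 42.18
position: [0.5368, -0.0167, 0.1574]
ee_rot: [2.128, 2.306, 0.008]
force: [0.3, 0.3, 0.0]
width: 0.399
```

```bash
python3 -c "
from h import *
im=eyes.get_image('side')[:,:,::-1]
plan([*BH[3],.15],BY+np.pi/2)
cv2.imwrite('pics/s14.png',im)"
```

```text
t 42.23 p [ 0.5355 -0.0164  0.1555] yawx 94.62 tilt 0.2 F [ 0.12 -0.2   0.04] w 36.9 j [-0.46  0.39  0.52  1.91 -0.25  0.9   0.27]
to [0.4752 0.3519 0.15  ] total share [ 0.9299 -0.0763  0.014 ] rows 7 each [ 0.1328 -0.0109  0.002 ]
turn total 0.0002 rows 1 each 0.0002
```

View pics/s14.png

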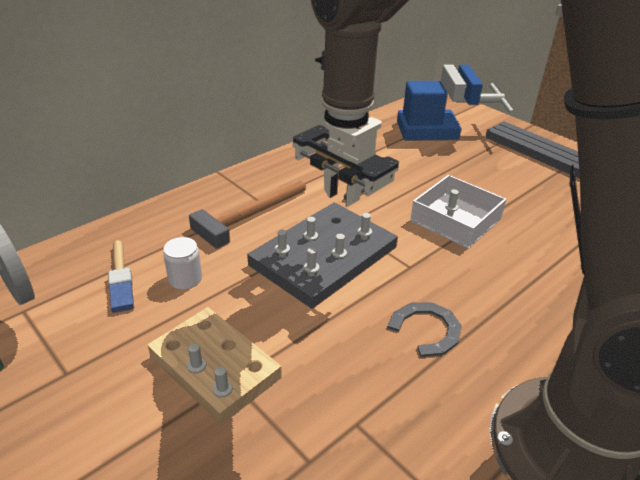

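{"api": "apply_moves", "payload": {"targets": [0.6,0.133,-0.011,0,0,0.6,0.133,-0.011,0,0,0.6,0.133,-0.011,0,0,0.6,0.133,-0.011,0,0,0.6,0.133,-0.011,0,0,0.6,0.133,-0.011,0,0,0.6,0.133,-0.011,0,0,0.6,0,0,0,0,0.6,0,0,0.08,0,0.6,0,0,0.06,0,0.6,0,0,0,0,0.6,0,0,0,0]}}

```text
clock: 43.72
position: [0.4743, 0.3516, 0.0984]
ee_rot: [2.131, 2.308, -0.0]
force: [0.6, -0.5, 1.0]
width: 0.402
```

```bash
python3 -c "
from h import *
plan([*BH[3],.044],BY+np.pi/2)"
```

```text
t 43.73 p [0.4743 0.3516 0.0984] yawx 94.55 tilt 0.02 F [ 0.64 -0.51  1.03] w 37.0 j [-1.02  0.54  0.42  1.83 -0.29  0.84 -0.38]
to [0.4752 0.3519 0.044 ] total share [0.0007 0.0022 0.136 ] rows 1 each [0.0007 0.0022 0.136 ]
turn total -0.0005 rows 1 each -0.0005
```

{"api": "apply_moves", "payload": {"targets": [0.6,0.001,0.002,0.08,0,0.6,0,0,0.052,0,0.6,0,0,0,0,0.6,0,0,0,0,1,0,0,0,0,1,0,0,0,0,1,0,0,0,0,1,0,0,0,0,1,0,0,0,0]}}

```text
clock: 44.85
position: [0.475, 0.353, 0.0459]
ee_rot: [-2.13, -2.309, -0.002]
force: [-1.2, -0.8, 6.3]
width: 0.187
```

```bash
python3 -c "
from h import *
plan([*BH[3],.044],BY+np.pi/2)"
```

```text
t 44.85 p [0.475  0.353  0.0459] yawx 94.6 tilt 0.06 F [-1.24 -0.77  6.28] w 17.2 j [-1.    0.61  0.39  1.86 -0.33  0.73 -0.34]
to [0.4752 0.3519 0.044 ] total share [-0.0027  0.0002  0.0047] rows 1 each [-0.0027  0.0002  0.0047]
turn total 0.0001 rows 1 each 0.0001
```

{"api": "apply_moves", "payload": {"targets": [1,0,0,-0.02,0,1,0,0,-0.04,0,1,0,0,-0.08,0,1,0,0,-0.08,0,1,0,0,-0.08,0,1,0,0,0,0,1,0,0,0,0]}}

```text
clock: 45.72
position: [0.4742, 0.3526, 0.1652]
ee_rot: [-2.13, -2.309, 0.0]
force: [-0.5, -0.3, -2.4]
width: 0.186
```

```bash
python3 -c "
from h import *
plan([*JH[3],.16],JY+np.pi/2)"
```

```text
t 45.73 p [0.4742 0.3526 0.1652] yawx 94.61 tilt 0.02 F [-0.48 -0.3  -2.41] w 17.1 j [-1.06  0.46  0.46  1.76 -0.24  0.98 -0.42]
to [ 0.6212 -0.0903  0.16  ] total share [-1.1331  0.2771  0.0129] rows 9 each [-0.1259  0.0308  0.0014]
turn total -0.0005 rows 1 each -0.0005
```

{"api": "apply_moves", "payload": {"targets": [1,-0.1255,0.0305,0,0,1,-0.1255,0.0305,0,0,1,-0.1255,0.0305,0,0,1,-0.1255,0.0305,0,0,1,-0.1255,0.0305,0,0,1,-0.1255,0.0305,0,0,1,-0.1255,0.0305,0,0,1,-0.1255,0.0305,0,0,1,-0.1255,0.0305,0,0,1,0,0,0,0,1,0,0,0,0,1,0,0,0.08,0,1,0,0,0.05,0,1,0,0,0,0,1,0,0,0,0]}}

```text
clock: 47.6
position: [0.6207, -0.0878, 0.1139]
ee_rot: [2.129, 2.31, 0.001]
force: [0.7, -0.3, -1.5]
width: 0.185
```

```bash
python3 -c "
from h import *
im=eyes.get_image('side')[:,:,::-1]
cv2.imwrite('pics/s15.png',cv2.resize(im[180:290,240:400],None,fx=5,fy=5,interpolation=cv2.INTER_CUBIC))
s,_=st()
plan([*JH[3],.044],JY+np.pi/2)
c=cam('side')
f=lambda P:((proj(c,P)-[240,180])*5+2).round(1)
for z in(.03,.08,.105,.145): print(z,f([*JH[3],z]))
"
```

```text
t 47.65 p [ 0.6209 -0.0882  0.1142] yawx 94.66 tilt 0.07 F [-0.72 -0.25 -0.83] w 17.1 j [-0.27  0.58  0.49  1.72 -0.33  0.92  0.43]
t 47.65 p [ 0.6209 -0.0882  0.1142] yawx 94.66 tilt 0.07 F [-0.72 -0.25 -0.83] w 17.1 j [-0.27  0.58  0.49  1.72 -0.33  0.92  0.43]
to [ 0.6212 -0.0903  0.044 ] total share [-0.0053 -0.      0.1755] rows 2 each [-0.0027 -0.      0.0877]
turn total 0.0001 rows 1 each 0.0001
0.03 [482.6 206.4]
0.08 [487.5 110.4]
0.105 [490.   60.5]
0.145 [494.1 -22. ]
```

View pics/s15.png

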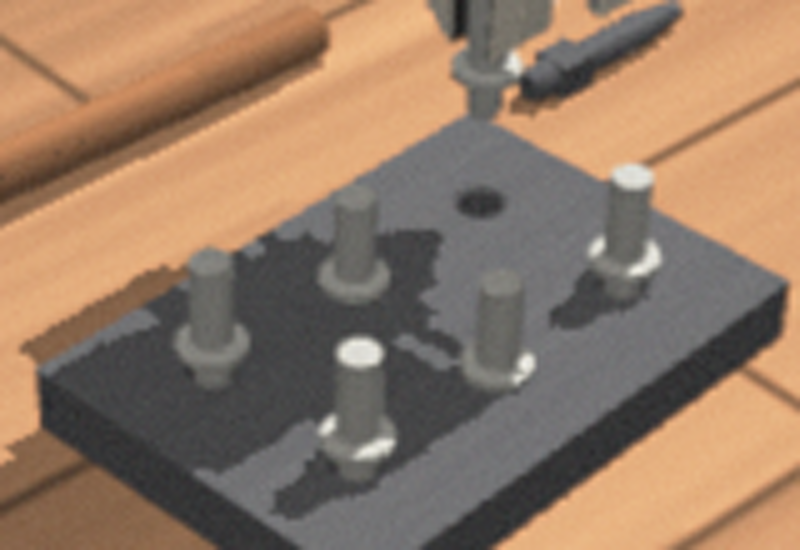

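{"api": "apply_moves", "payload": {"targets": [1,-0.0035,0,0,0,1,0,0,0.03,0,1,0,0,0.03,0,1,0,0,0.02,0,1,0,0,0.02,0,1,0,0,0.02,0,1,0,0,0,0,1,0,0,0,0]}}

```text
clock: 48.65
position: [0.6206, -0.0903, 0.0654]
ee_rot: [2.13, 2.309, 0.0]
force: [-0.2, -0.2, -1.9]
width: 0.187
```

```bash
python3 -c "
from h import *
plan([*JH[3],.044],JY+np.pi/2)
"
```

```text
t 48.65 p [ 0.6206 -0.0903  0.0654] yawx 94.6 tilt 0.02 F [-0.18 -0.2  -1.9 ] w 17.2 j [-0.24  0.64  0.45  1.76 -0.36  0.83  0.46]
to [ 0.6212 -0.0903  0.044 ] total share [-0.      0.0013  0.0536] rows 1 each [-0.      0.0013  0.0536]
turn total -0.0006 rows 1 each -0.0006
```

{"api": "apply_moves", "payload": {"targets": [1,0.0015,0.001,0.0075,0,1,0,0,0.0075,0,1,0,0,0.0075,0,1,0,0,0,0,1,0,0,0,0]}}

```text
clock: 49.28
position: [0.6208, -0.0897, 0.0563]
ee_rot: [-2.13, -2.309, 0.0]
force: [0.7, -0.4, -1.1]
width: 0.185
```

{"api": "apply_moves", "payload": {"targets": [1,0,0,0.0075,0,1,0,0,0.0075,0,1,0,0,0.006,0,1,0,0,0,0,1,0,0,0,0]}}

```text
clock: 49.9
position: [0.6208, -0.0896, 0.0479]
ee_rot: [-2.13, -2.309, -0.0]
force: [0.6, 0.8, -0.7]
width: 0.186
```

{"api": "apply_moves", "payload": {"targets": [1,0,0,0.003,0,1,0,0,0,0,0.6,0,0,0,0,0.6,0,0,0,0,0.6,0,0,0,0,0.6,0,0,-0.05,0,0.6,0,0,-0.1,0,0.6,0,0,-0.12,0,0.6,0,0,0,0]}}

```text
clock: 51.02
position: [0.6235, -0.0906, 0.1601]
ee_rot: [2.127, 2.304, 0.008]
force: [-0.0, -0.5, 0.3]
width: 0.398
```

{"api": "apply_moves", "payload": {"targets": [0.6,0.12,-0.09,-0.04,0,0.6,0.12,-0.09,-0.04,0,0.6,0.12,-0.09,-0.04,0,0.6,0.12,-0.09,-0.04,0,0.6,0.12,-0.09,0,0,0.6,0.12,0,0,0,0.6,0.12,0,0,0,0.6,0.12,0,0,0,0.6,0.12,0,0,0,0.6,0.12,0,0,0,0.6,0.12,0,0,0,0.6,0,0,0,0]}}

```text
clock: 52.52
position: [0.397, 0.4261, 0.2182]
ee_rot: [-2.123, -2.314, -0.0]
force: [0.7, -0.2, -0.2]
width: 0.399
```

```bash
python3 -c "
from h import *
st()
im=eyes.get_image('side')[:,:,::-1]
cv2.imwrite('pics/s16.png',cv2.resize(im[180:290,240:400],None,fx=5,fy=5,interpolation=cv2.INTER_CUBIC))
cv2.imwrite('pics/s16f.png',im)
cv2.imwrite('pics/t16.png',eyes.get_image('top')[:,:,::-1])
"
```

```text
t 52.52 p [0.397  0.4261 0.2182] yawx 94.92 tilt 0.06 F [ 0.68 -0.22 -0.16] w 36.7 j [-1.18  0.38  0.36  1.71 -0.15  1.08 -0.68]
```

View pics/s16.png

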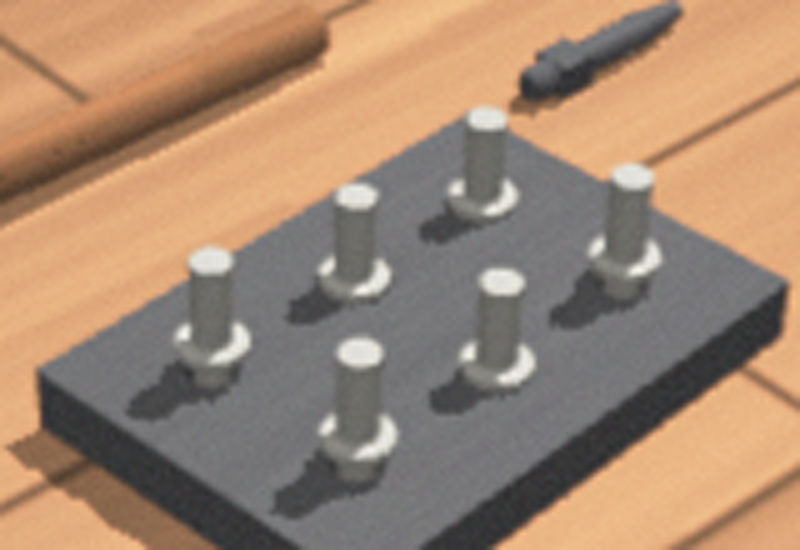

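View pics/t16.png

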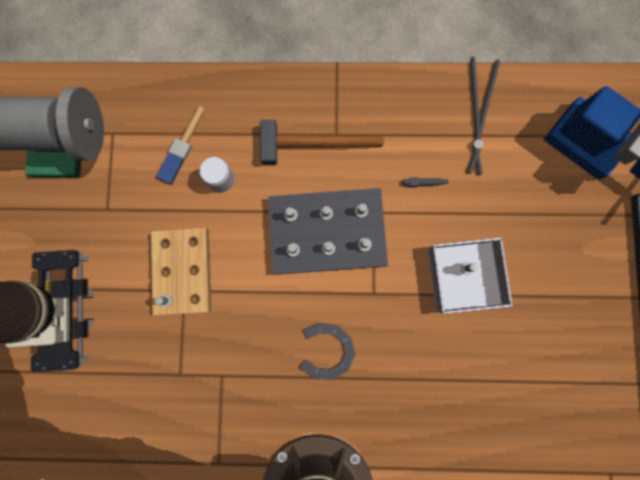

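View pics/s16f.png

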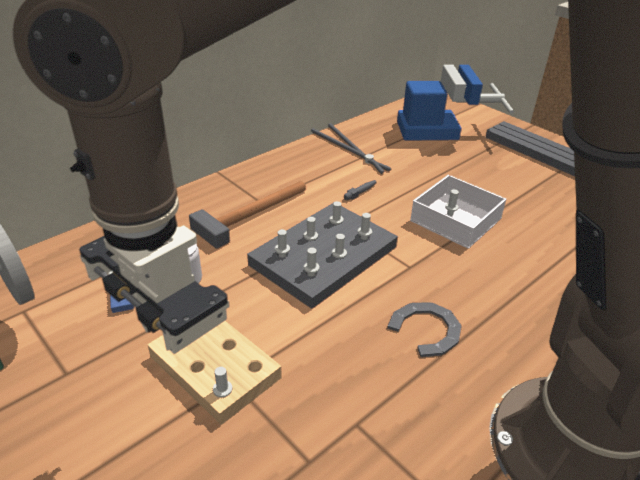

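```bash
python3 -c "
from h import *
print(arm.sign_off())"
```

```text
the job is handed in; nothing more can be done
None
```

I checked the four studs standing in the jig, scrapped the one worn stud, and filled all three empty holes with spares. The job was handed in at about 53 s of the 210 s allowed.

- **Held studs:** the studs in holes 0, 2 and 5 creeped up under a final tug of about 14–16 N. They stayed standing when let go, drawn up by roughly 7–8 mm judging from the side picture.
- **Tug readings:** single force readings are noisy by about 1 N. The highest upward pull I read was 16.1 N. At hole 0 there was also an 11–12 N sideways reading, so the total there was about 18 N, still under 20 N. I read the force only at the end of each move.
- **Worn stud:** the stud in hole 1 lifted out with only its own weight. It is standing in the scrap tin, which did not move.
- **Spares:** holes 1, 3 and 4 each took a spare, and none met resistance going in. One spare is left in the block.
- **Final pictures:** all six holes are filled and the three spares' flanges look flat on the plate. The can and the drift punch are where they were, and the gripper is clear of everything.

**Disagreements and faults:**
- The grip slackened briefly while I was tugging the stud in hole 5. It recovered, and I completed the tug to about 15–16 N.
- The wrist camera placed the jig about 3 mm from where the top camera did, in y. The side camera agreed with the top one to about 1 mm, so I used those two with a 1 mm correction, and all three spares seated.

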